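# Brush out a pulley bore and press in the keyed shaft

## Task

Fit the keyed shaft into the pulley. First brush out the pulley's bore with the brush, pushing the bristles deep into the bore twice and drawing them up to the mouth in between, and stand the brush back upright in its slotted block; then take the shaft by its square head, put it into the bore, turn it until the key slips into the keyway and push it down against the spring until its flange sits on the pulley's face. Finish while still gripping the shaft and pressing it home, and leave the jar, the dropper bottle and the sanding block where they stand.

Things in the scene. Friction and masses are not known exactly. Their poses are not given: they have to be found in the camera images.
- bore_mouth (a point): Centre of the mouth of the bore, in the top face of the aluminium V-belt pulley (100 mm across, fixed on a 130 x 130 mm plywood base; its hub boss is 60 mm across and its top face, where this point lies, is 68 mm above the table). z up; x points from the bore's centre to the keyway. The bore is 27 mm across; the keyway is a slot 11 mm wide that reaches 19.5 mm from the centre, as deep as the bore. A spring plunger stands in the bore, its top 33 mm below the mouth.
- plunger (a joint): How far the spring plunger in the bore is pressed down, m: 0 as found, 0.012 with the shaft fully home. The spring pushes back with 2 N at the start and 8 N there, enough to lift the shaft again if it is let go.
- shaft_head (a point): Centre of the steel shaft's square head (22 x 22 mm, 48 mm tall), the place to grip it, on any two opposite flats. z points up along the shaft, x towards the key; the flats face x and y. Below the head comes a round flange 44 mm across and 5 mm thick. A tab 8 mm wide on the flange's rim reaches 29 mm from the axis and stands right above the key. The shaft (about 0.25 kg) hangs upright by the flange in the 37 mm hole of shaft_stand.
- shaft_flange (a point): Centre of the underside of the shaft's flange, 29 mm below the centre of the head; same axes. The round shaft below it is 24 mm across and 45 mm long, its last 5 mm tapered. The key is 8 mm wide and reaches 17 mm from the axis; it runs from 5 to 35 mm below the flange, so that the last 10 mm of the shaft are plain and enter the bore before the key does. Home, this point lies on bore_mouth with both x axes the same way.
- brush_grip (a point): The place to grip the flat brush (189 mm long, 23 mm wide, about 30 g): middle of its wooden handle, which is 9 mm thick along z and up to 20 mm wide along y. The brush stands bristles down; x points up along it, z (level) across its thin side. Grip it across the thin side.
- brush_tip (a point): Lower end of the soft bristles, 136.5 mm below brush_grip along the brush. The bristles are 38 mm long, 23 x 9 mm, and yield: only the part above them feels contact.
- brush_block: The taller, narrower wooden block, 61 x 64 x 84 mm (origin: centre of its underside, z up) with a slot 14 mm (its x) by 25 mm (its y) in the top. The brush stands in the slot with its bristle tip about 4 mm above the table; brush_grip is then about 57 mm above the block's top.
- shaft_stand: The lower wooden stand with the round hole, 80 x 80 x 55 mm, that the shaft hangs in; origin: centre of its underside.
- jar: Bystander: clear screw jar with a grey lid, 66 mm across, 82 mm tall; origin at its underside.
- dropper: Bystander: small brown dropper bottle, 33 mm across, 102 mm tall; origin at its underside.
- sand_block: Bystander: grey sanding block, 48 x 74 x 28 mm; origin at its underside.
Not all that is in view belongs to the job. Leave any pink or red look-alike of the brush_block alone.

How it is judged:
By the outcome, as a careful person would: the job done as asked, in the order asked, and still so for the second after the job is handed in, while the arm keeps its last pose, push and grip.
It also fails if it takes over 64 s, if anything falls off the work surface, if the arm or the gripper's body presses on something with over 40 N, if the wrist force passes 120 N, or if a joint passes its speed limit or range.

## Robot

A 6-joint arm with a two-finger parallel gripper is mounted at the origin on a cart in front of the work surface, level with it; the furniture and walls round the work are solid. World frame = base frame: x ahead of the robot, y to its left, z up, the work surface at z = 0. Lengths are in m, angles in rad, forces in N, time in s.
With the tool pointing down it reaches from about 0.375 to 0.9 m from the base axis. Payload 3.1 kg.
Tool frame: the origin (TCP) lies at the very end of the fingers, on their centre line; the grasp point (between the pads) lies 19 mm behind it; x points along the fingers, y is the direction in which the jaws open and shut, and the axes are right-handed (so a half turn about x gives the same grasp; the last joint's range is limited). The gripper opens to 85 mm and grips with 20 to 120 N. Pads are 22 mm wide; open, the fingers measure 114 mm over their backs; the gripper's body (76 mm by 85 mm) begins 54 mm behind the grasp point. The pads swing forward as they close: fully open they stand 13 mm farther back than shut.
Start: joints at [-1.339, 0.527, 1.433, -0, 1.181, -0.178], TCP at [0.249, -0.573, 0.203] pointing down, gripper open.
Joint ranges: [-3.08, 3.08], [-0.75, 2.2], [0.22, 2.44], [-1.43, 4.57], [0, 2.65], [-2.85, 2.85]. Speed limits (rad/s): [2.79, 2.79, 3.14, 3.14, 3.14, 3.14].

## Interface

Orientations are given as a unit quaternion [x, y, z, w].
In Python, from cell import get_obs, snapshot, hand_in gives the robot as it stands. The module is installed in compiled form; this text tells all that it offers.
- The arm moves only by the shell command python3 -m creep 'ROWS' [FORCE]. ROWS is a JSON object of lists of equal length, an entry for each row: "gripper": the opening in per cent of the stroke, from 0 (shut) to 100 (fully open); "delta_pos": the shift along the world's x, y, z in cm, a list of three; "angular": the turn, a rotation vector about the world's x, y, z in rad, a list of three. A call has 1 to 12 rows; each row is the pose to reach, as a shift and turn from the pose commanded when the call began; what a row does not reach only later rows make up. A row lasts 1/8 s, in which the tool goes at most 62.5 mm and 10.7 degrees, less where a joint would pass 70% of its speed; a pose out of reach is approached as far as the arm can. A call with a gripper value outside its range is refused whole. The fingers move at their own pace and stop on an object; FORCE is the grip in N (left out, the last holds). Time passes only in rows, so rows that repeat a pose let the fingers close. It gives the time, the measured TCP pose, the force and the opening at its end, in the units of the state.
- get_obs(): the state, without advancing time (a new reading comes with each control period).
- snapshot(name): name is "scene" or "top"; returns a dict with "color" (400x640x3 uint8, red, green, blue), "fx", "fy", "cx", "cy" (pixels), "k1" (the pictures are not rectified: a ray, as slopes to the right and down, at radius r is drawn at 1 + k1 r^2 times it, then the intrinsics apply), "rvec" (rotation vector, rad) and "tvec" (3), from world to camera coordinates, as OpenCV has them. Camera axes: x right, y down, z forward; pixel columns grow to the right and rows downward; lengths in m; the calibration is good to about 2 mm. A picture is of the moment at which its call begins. There is no depth.
- hand_in(): hands the job in, once; it reports no verdict.
The state is a dict: "clock": time; "joint_positions": joint angles; "dq": joint speeds; "joint_efforts": joint torques, N m; "ee_pos": TCP position; "ee_rot": TCP orientation; "ft_force": force on the tool from outside, world axes, zero at the start; "torque": the same for the moment, N m; "width": finger opening in m.
Only numpy, scipy, OpenCV 4.12 (cv2) and the standard library are available. Lean on these libraries where they do the work, as an engineer would, in place of code of your own. Each camera call takes 0.05 s, during which the arm holds its last target.

## Working session

There is one attempt and no reset: what is moved stays moved. The work goes in short steps, Python scripts to look and compute and a shell command to move; the robot and the scene stay as the last step left them, time stands still between calls to the robot, and variables do not carry over. Pictures are saved under pics/ and viewed, and the job is handed in when it is done.

```bash
mkdir -p pics; ls; cat > h.py <<'E'
import numpy as np, cv2
from cell import get_obs, snapshot
def cam(s):
    K=np.array([[s['fx'],0,s['cx']],[0,s['fy'],s['cy']],[0,0,1.]])
    return K,np.array([s['k1'],0,0,0,0.]),np.array(s['rvec'],float),np.array(s['tvec'],float)
def proj(s,P):
    K,d,r,t=cam(s); return cv2.projectPoints(np.atleast_2d(np.array(P,float)),r,t,K,d)[0].reshape(-1,2)
def ray(s,uv):
    K,d,r,t=cam(s); R=cv2.Rodrigues(r)[0]
    n=cv2.undistortPoints(np.array(uv,float).reshape(-1,1,2),K,d).reshape(-1,2)
    D=(R.T@np.c_[n,np.ones(len(n))].T).T; return -R.T@t.ravel(),D
def atz(s,uv,z):
    C,D=ray(s,uv); return C+D*((z-C[2])/D[:,2])[:,None]
def save(s,name,box=None,k=1):
    im=s['color'][:,:,::-1]
    if box: x0,y0,x1,y1=box; im=im[y0:y1,x0:x1]
    cv2.imwrite('pics/'+name,cv2.resize(im,None,fx=k,fy=k,interpolation=cv2.INTER_CUBIC))
E
python3 - <<'E'
from h import *
import pickle
S={n:snapshot(n) for n in('scene','top')}
pickle.dump(S,open('s0.pkl','wb'))
for n in S:
    save(S[n],n+'0.png'); C,_=ray(S[n],[[320,200]]); print(n,C,S[n]['fx'],S[n]['k1'])
o=get_obs(); print(o)
E
```

```text
pics
scene [-0.23111061 -0.48369117  0.88408   ] 397.2853393867938 0.020623365974537015
top [ 0.38554266 -0.08411624  1.36593975] 419.8747276504835 0.010855460462234578
{'clock': 0.1, 'joint_positions': array([-1.33946912e+00,  5.28367408e-01,  1.43381818e+00, -1.24496869e-05,
        1.18143045e+00, -1.78512499e-01]), 'dq': array([ 1.82268320e-03, -2.46463549e-03, -8.82610021e-04, -1.28863755e-04,
       -1.85296125e-03, -4.42523355e-05]), 'joint_efforts': array([-9.71485715e-04, -4.43305600e+01, -1.78586394e+01, -2.84662856e-04,
        3.89309804e-03, -2.31534003e-06]), 'ee_pos': array([ 0.24888479, -0.57250936,  0.20222111]), 'ee_rot': array([-0.69228854, -0.14460482,  0.69233446, -0.14317478]), 'ft_force': array([-0.32449248,  0.01245587, -0.83199423]), 'torque': array([ 0.0057274 ,  0.03073316, -0.01538243]), 'width': 0.08540217170690043}
```

View pics/scene0.png

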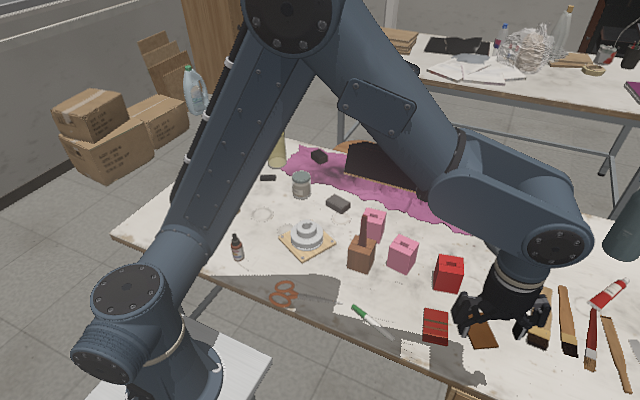

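View pics/top0.png

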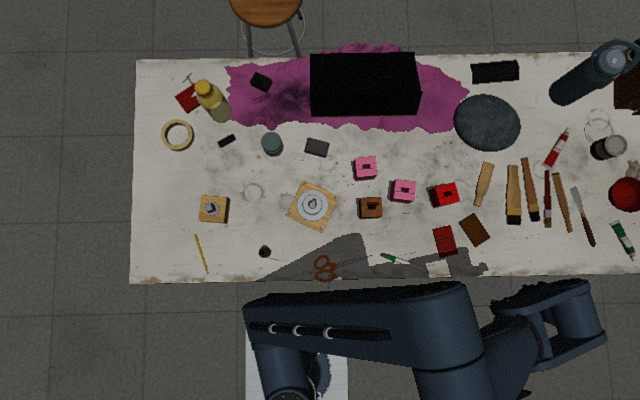

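The pictures show the brown block with the brush at scene (362,250) / top (370,207), and pink and red look-alikes at top (365,167), (404,190), (445,195) and (445,241). The pulley is at top (313,205) and the shaft stand at top (213,208). The brown wooden block fits the description of brush_block, so I'll confirm it in enlarged crops.

```bash
python3 - <<'E'
from h import *
import pickle
S=pickle.load(open('s0.pkl','rb'))
save(S['scene'],'sc_a.png',(265,195,425,295),5)
save(S['top'],'tp_a.png',(280,150,430,240),5)
save(S['top'],'tp_b.png',(190,185,250,230),12)
E
```

```text
(no output)
```

View pics/sc_a.png

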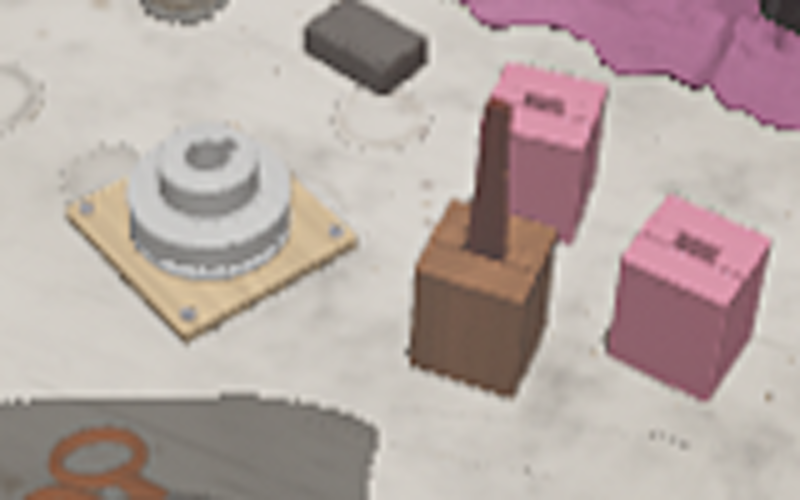

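View pics/tp_a.png

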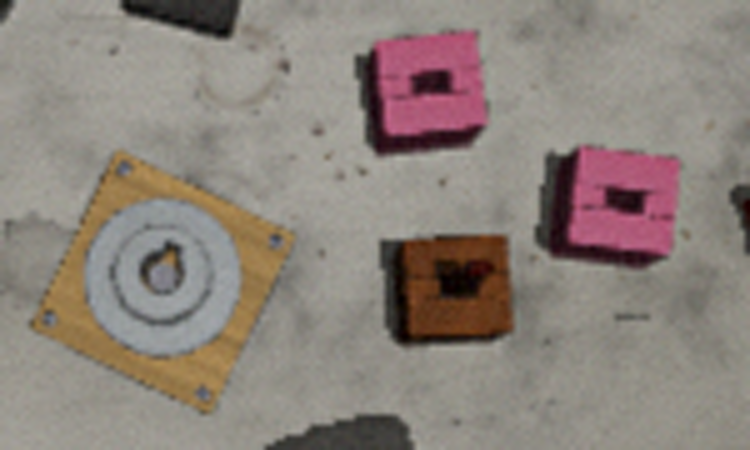

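View pics/tp_b.png

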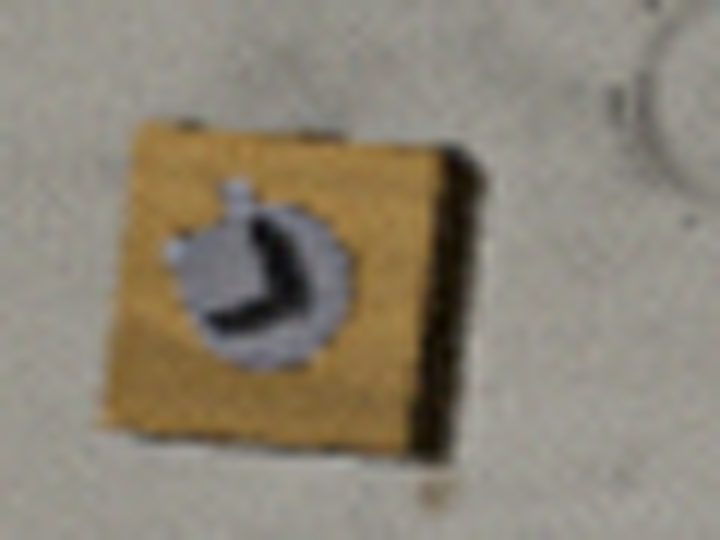

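The brown block holds the brush handle (scene about (363,230)); the pink ones are empty look-alikes. The shaft's tab points up in the top view at about (210,201). Next I'll enlarge for pixel readings.

```bash
python3 - <<'E'
from h import *
import pickle
S=pickle.load(open('s0.pkl','rb'))
def grid(s,name,box,k):
    x0,y0,x1,y1=box
    im=cv2.resize(s['color'][y0:y1,x0:x1,::-1],None,fx=k,fy=k,interpolation=cv2.INTER_CUBIC)
    for x in range(x0,x1,5):
        cv2.line(im,(int((x-x0+.5)*k),0),(int((x-x0+.5)*k),6 if x%10 else 14),(0,0,255),1)
        if x%10==0: cv2.putText(im,str(x),(int((x-x0+.5)*k)-12,26),0,.4,(0,0,255),1)
    for y in range(y0,y1,5):
        cv2.line(im,(0,int((y-y0+.5)*k)),(6 if y%10 else 14,int((y-y0+.5)*k)),(0,0,255),1)
        if y%10==0: cv2.putText(im,str(y),(16,int((y-y0+.5)*k)+4),0,.4,(0,0,255),1)
    cv2.imwrite('pics/'+name,im)
grid(S['top'],'g1.png',(350,190,390,225),16)
grid(S['scene'],'g2.png',(340,205,385,280),8)
grid(S['top'],'g3.png',(285,175,345,235),10)
E
```

```text
(no output)
```

View pics/g1.png

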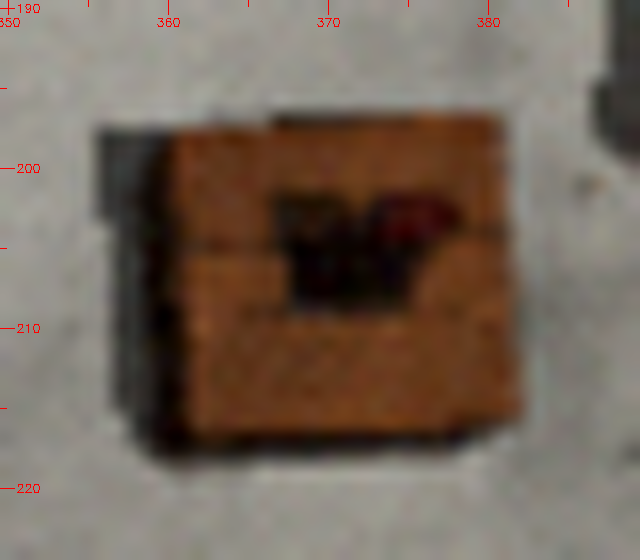

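View pics/g2.png

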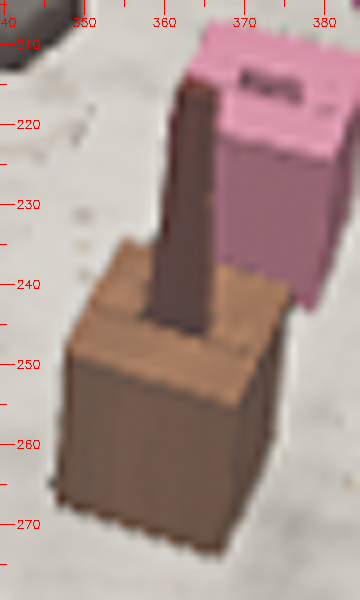

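View pics/g3.png

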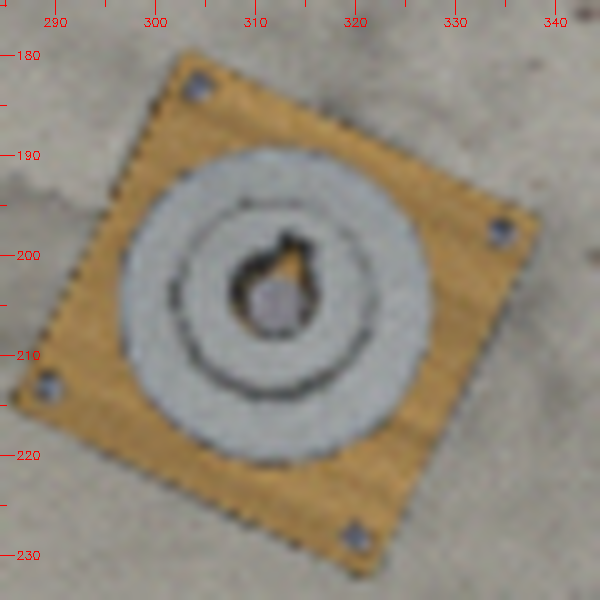

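```bash
python3 - <<'E'
from h import *
import pickle
S=pickle.load(open('s0.pkl','rb'))
T,C=S['top'],S['scene']
f=lambda a:np.round(a*1000,1).tolist()
def ang(P):
    e=[]
    for i in range(4):
        d=P[(i+1)%4]-P[i]; e.append(round(np.degrees(np.arctan2(d[1],d[0])),1))
    return e
a=atz(T,[[360.5,197.5],[381,196.8],[382,215.5],[361.5,217]],.084); print('block top',f(a),f(a.mean(0)),ang(a))
b=atz(C,[[355,234.5],[376,241],[369,255],[348,249]],.084); print('block sc',f(b),f(b.mean(0)),ang(b))
for z in(.012,.015,.018):
    c=atz(T,[[304,179.8],[338.5,196.5],[321.5,232],[286,214.5]],z);print('base',z,f(c.mean(0)),ang(c),np.linalg.norm(c[0]-c[1]))
h=atz(T,[[312,204.3],[314,198]],.068);print('hub',f(h))
d=atz(T,[[304.5,183],[334.5,197.5],[320,228.3],[289.3,213.3]],.015);print('screws',f(d.mean(0)),ang(d))
e=atz(C,[[306.5,226.2]],.068);print('hub sc',f(e))
print('scene proj of hub', proj(C,h))
E
```

```text
block top [[531.4, -208.8, 84.0], [532.3, -271.9, 84.0], [474.7, -272.9, 84.0], [471.3, -210.0, 84.0]] [502.4, -240.9, 84.0] [np.float64(-89.2), np.float64(-179.0), np.float64(93.1), np.float64(1.2)]
block sc [[533.0, -210.4, 84.0], [534.4, -272.9, 84.0], [476.8, -274.0, 84.0], [472.6, -214.4, 84.0]] [504.2, -242.9, 84.0] [np.float64(-88.7), np.float64(-179.0), np.float64(94.0), np.float64(3.8)]
base 0.012 [516.2, -59.5, 12.0] [np.float64(-117.2), np.float64(153.2), np.float64(62.7), np.float64(-28.1)] 0.12494733044645373
base 0.015 [516.0, -59.6, 15.0] [np.float64(-117.2), np.float64(153.2), np.float64(62.7), np.float64(-28.1)] 0.12467047766132786
base 0.018 [515.7, -59.6, 18.0] [np.float64(-117.2), np.float64(153.2), np.float64(62.7), np.float64(-28.1)] 0.12439362487620194
hub [[514.9, -59.0, 68.0], [534.5, -65.6, 68.0]]
screws [516.5, -58.2, 15.0] [np.float64(-117.1), np.float64(153.6), np.float64(62.9), np.float64(-27.3)]
hub sc [[518.6, -61.6, 68.0]]
scene proj of hub [[305.17317915 226.71327147]
 [310.14250407 223.29422883]]
```

```bash
python3 - <<'E'
from h import *
import pickle
S=pickle.load(open('s0.pkl','rb'))
T,C=S['top'],S['scene']
f=lambda a:np.round(a*1000,1).tolist()
print('brush top',f(atz(T,[[375.5,203],[378,203]],.193)),f(atz(C,[[364.5,214.8],[362,214],[366.5,216]],.193)))
print('brush bottom at slot',f(atz(C,[[358,244],[366,246.3]],.084)))
print('slot top',f(atz(T,[[371.3,206]],.084)))
def ov(s,name,box,k,polys):
    x0,y0,x1,y1=box
    im=cv2.resize(s['color'][y0:y1,x0:x1,::-1],None,fx=k,fy=k,interpolation=cv2.INTER_CUBIC)
    for P,col in polys:
        p=((proj(s,P)-[x0,y0]+.5)*k).astype(int); cv2.polylines(im,[p.reshape(-1,1,2)],False,col,1,cv2.LINE_AA)
    cv2.imwrite('pics/'+name,im)
def circ(c,r,z): t=np.linspace(0,2*np.pi,60); return np.c_[c[0]+r*np.cos(t),c[1]+r*np.sin(t),0*t+z]
def key(c,a,z):
    a=np.radians(a);R=np.array([[np.cos(a),-np.sin(a)],[np.sin(a),np.cos(a)]])
    p=np.array([[.0125,.0055],[.0195,.0055],[.0195,-.0055],[.0125,-.0055]])@R.T+c
    return np.c_[p,np.full(4,z)]
c=np.array([.5155,-.0595])
P=[(circ(c,.030,.068),(0,0,255)),(circ(c,.0135,.068),(0,0,255)),(key(c,-27,.068),(0,255,0)),(key(c,-18,.068),(255,0,0))]
ov(T,'o1.png',(295,188,330,222),16,P)
c2=np.array([.5175,-.061])
P=[(circ(c2,.030,.068),(0,0,255)),(circ(c2,.0135,.068),(0,0,255)),(key(c2,-27,.068),(0,255,0)),(key(c2,-18,.068),(255,0,0))]
ov(C,'o2.png',(285,212,330,252),16,P)
ov(C,'o2n.png',(285,212,330,252),16,[])
E
```

```text
brush top [[502.6, -239.9, 193.0], [502.5, -246.9, 193.0]] [[506.6, -242.4, 193.0], [506.7, -235.4, 193.0], [504.5, -248.7, 193.0]]
brush bottom at slot [[502.0, -232.0, 84.0], [503.4, -255.1, 84.0]]
slot top [[504.5, -241.1, 84.0]]
```

View pics/o1.png

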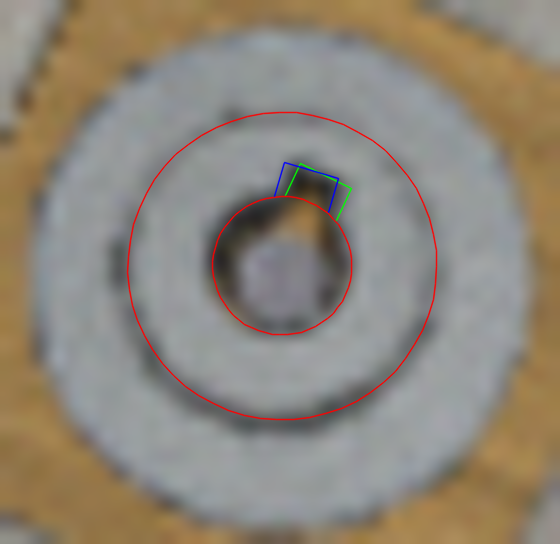

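View pics/o2.png

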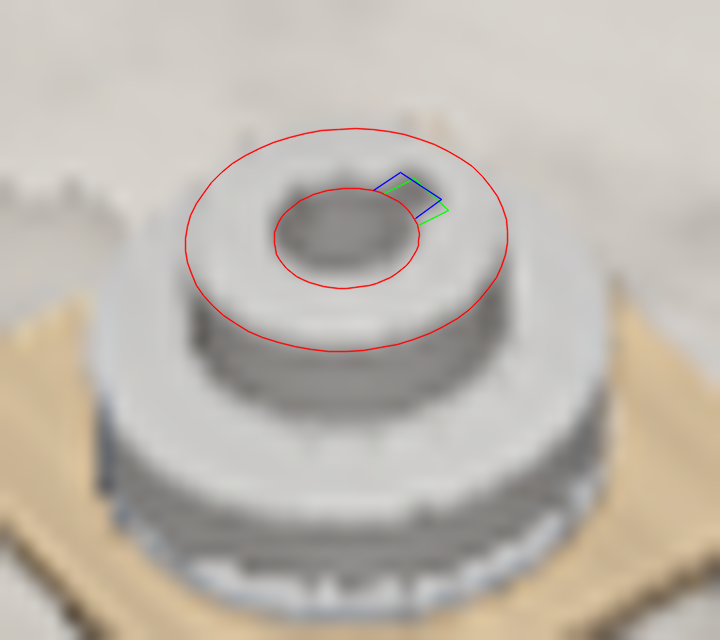

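View pics/o2n.png

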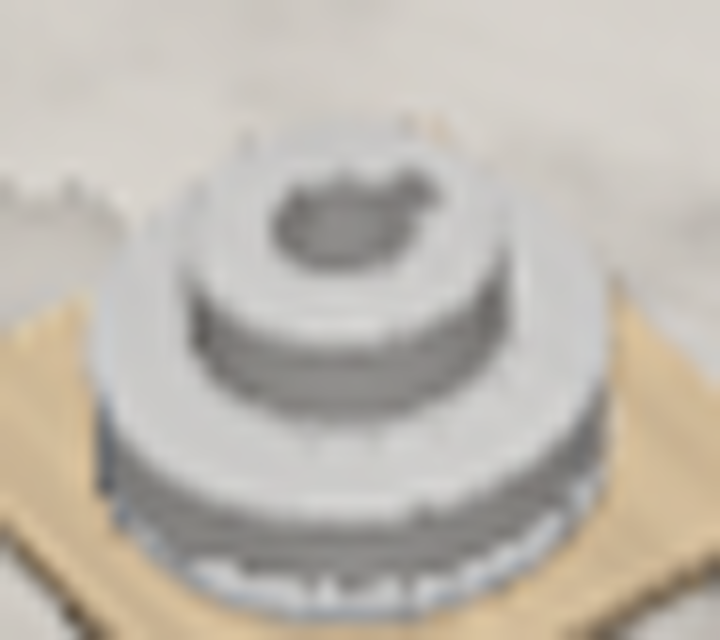

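```bash
python3 - <<'E'
from h import *
from scipy.spatial.transform import Rotation as R
import pickle
o=get_obs(); M=R.from_quat(o['ee_rot']).as_matrix(); print(M.round(3)); print('jaw yaw',np.degrees(np.arctan2(M[1,1],M[0,1])))
S=pickle.load(open('s0.pkl','rb'));T=S['top']
f=lambda a:np.round(a*1000,1).tolist()
# stand top corners from crop (x190,y185,k12)
px=lambda L:np.array(L)/12.+[190,185]-.5
a=atz(T,px([[140,122],[440,147],[408,448],[103,425]]),.055);print('stand',f(a),f(a.mean(0)),[np.degrees(np.arctan2(*(a[(i+1)%4]-a[i])[[1,0]])) for i in range(4)])
print('flange',f(atz(T,px([[265,286],[238,185]]),.060)))
print('head top corners',f(atz(T,px([[165,245],[258,215],[302,300],[210,325]]),.108)))
save(T,'g4.png',(193,190,232,226),16)
E
```

```text
[[-0.     0.398 -0.917]
 [ 0.002 -0.917 -0.398]
 [-1.    -0.002 -0.   ]]
jaw yaw -66.51762309358809
stand [[553.4, 288.3, 55.0], [545.3, 210.0, 55.0], [466.8, 217.8, 55.0], [474.3, 296.8, 55.0]] [510.0, 253.2, 55.0] [np.float64(-95.9212908532822), np.float64(174.345848097139), np.float64(84.52310020958967), np.float64(-6.14499832554098)]
flange [[509.3, 254.0, 60.0], [535.8, 261.2, 60.0]]
head top corners [[515.5, 266.6, 108.0], [522.6, 243.5, 108.0], [501.0, 232.3, 108.0], [495.2, 255.1, 108.0]]
```

View pics/g4.png

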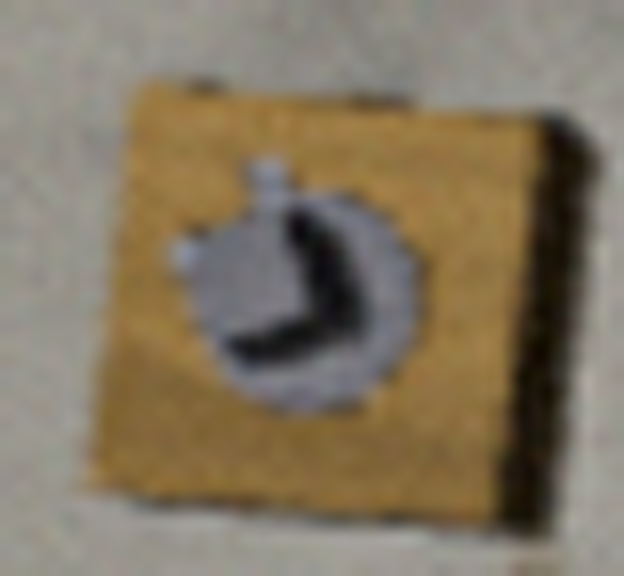

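Readings so far:
- **Brush:** about (0.5035, -0.2415), block yaw about 1°.
- **Bore:** about (0.517, -0.060), keyway yaw about -23°.
- **Shaft:** about (0.5095, 0.254), key yaw about 16°.

First move is to above the brush, with the jaws along x.

```bash
python3 -m creep '{"gripper":[100,100,100,100,100,100,100,100,100,100,100],"delta_pos":[[2,2.5,0.5],[5,6.5,1.3],[9,11.5,2.5],[13,16.5,2.8],[17,22,2.8],[21,27,2.8],[23.5,30.5,2.8],[25,32.6,2.8],[25.5,33.1,2.8],[25.5,33.1,2.8],[25.5,33.1,2.8]],"angular":[[0,0,0.1],[0,0,0.25],[0,0,0.42],[0,0,0.6],[0,0,0.78],[0,0,0.95],[0,0,1.08],[0,0,1.18],[0,0,1.19],[0,0,1.19],[0,0,1.19]]}' 40; python3 - <<'E'
from h import *
import pickle
S={n:snapshot(n) for n in('scene','top')}
pickle.dump(S,open('s1.pkl','wb'))
save(S['scene'],'sc1.png'); save(S['top'],'tp1.png')
save(S['top'],'tp1z.png',(320,150,420,240),8)
E
```

```text
clock: 1.48
ee_pos: [0.5034, -0.2434, 0.231]
ee_rot: [0.493, 0.507, -0.493, 0.507]
ft_force: [0.0, 0.1, -0.7]
width: 0.0859
```

View pics/sc1.png

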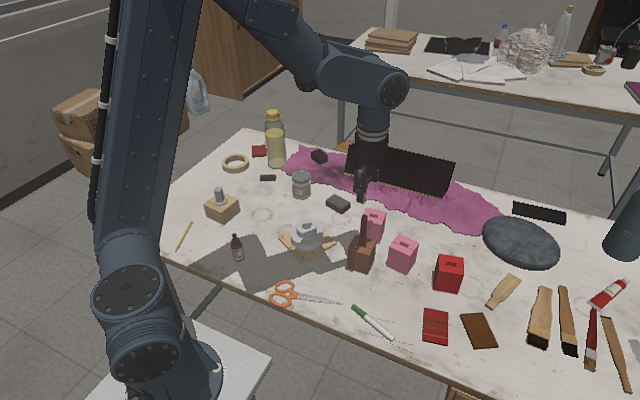

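View pics/tp1.png

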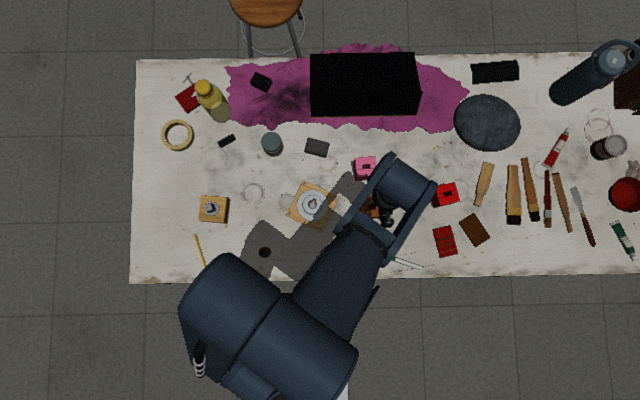

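```bash
python3 - <<'E'
from h import *
import pickle
S=pickle.load(open('s1.pkl','rb'))
C=S['scene']
print(get_obs()['ee_pos'],get_obs()['dq'].round(4))
save(C,'sc1a.png',(195,175,250,230),12)
x0,y0,x1,y1,k=335,150,395,225,8
im=cv2.resize(C['color'][y0:y1,x0:x1,::-1],None,fx=k,fy=k,interpolation=cv2.INTER_CUBIC)
p=get_obs()['ee_pos']
for q in proj(C,[p,p+[0,0,.05],[.5035,-.2415,.193],[.5035,-.2415,.084]]): cv2.circle(im,(int((q[0]-x0+.5)*k),int((q[1]-y0+.5)*k)),3,(0,0,255),-1)
cv2.imwrite('pics/sc1b.png',im)
E
```

```text
[ 0.50340209 -0.24334516  0.23103615] [ 0.0021 -0.0008  0.0009  0.0018  0.0029 -0.0014]
```

View pics/sc1a.png

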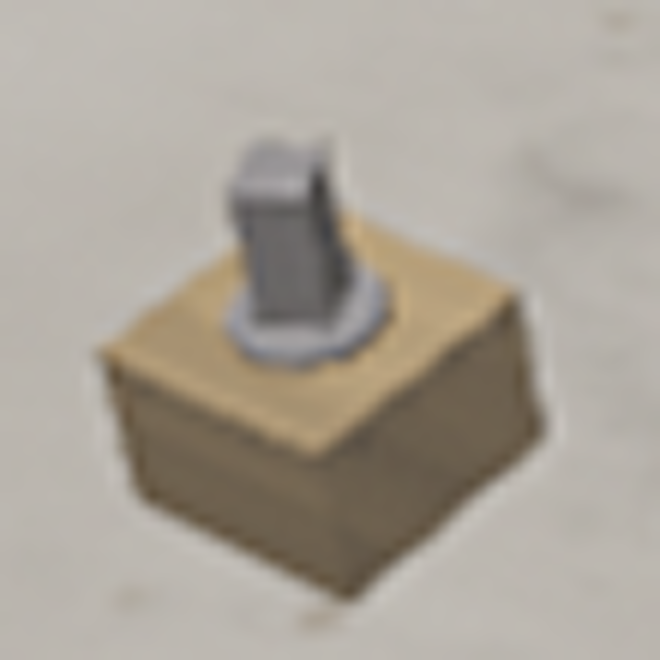

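View pics/sc1b.png

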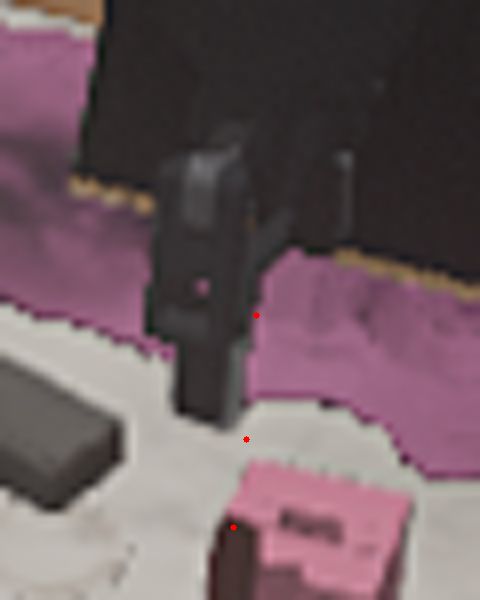

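```bash
python3 - <<'E'
from h import *
import pickle
S=pickle.load(open('s1.pkl','rb'))
C=S['scene'];T=S['top']
p=np.array([.5034,-.2434,.231])
for dz in (0,.013):
  for dy in(.011,-.011):
    print(dz,dy,((proj(C,[p+[-.043,dy,dz],p+[-.057,dy,dz]])-[335,150]+.5)*8).round(0).tolist())
# shaft in scene: k=12 offset 195,175
px=lambda L:np.array(L)/12.+[195,175]-.5
f=lambda a:np.round(a*1000,1).tolist()
a=atz(C,px([[105,350],[318,452],[520,290],[318,203]]),.055);print('stand',f(a),f(a.mean(0)))
h=atz(C,px([[232,190],[308,205],[328,143],[262,140]]),.108);print('head',f(h),f(h.mean(0)))
print('flange',f(atz(C,px([[308,310]]),.0575)))
for nm,q in(('head bottom l/r',[[255,322],[330,330]]),): print(nm,f(atz(C,px(q),.060)))
E
```

```text
0 0.011 [[163.0, 512.0], [145.0, 539.0]]
0 -0.011 [[229.0, 532.0], [213.0, 560.0]]
0.013 0.011 [[165.0, 480.0], [147.0, 508.0]]
0.013 -0.011 [[232.0, 501.0], [215.0, 528.0]]
stand [[480.4, 296.5, 55.0], [471.3, 219.0, 55.0], [549.7, 209.9, 55.0], [557.1, 283.5, 55.0]] [514.6, 252.2, 55.0]
head [[501.5, 258.3, 108.0], [504.9, 236.3, 108.0], [528.8, 247.7, 108.0], [522.3, 264.5, 108.0]] [514.4, 251.7, 108.0]
flange [[515.5, 255.0, 57.5]]
head bottom l/r [[502.9, 262.6, 60.0], [508.9, 242.2, 60.0]]
```

```bash
python3 - <<'E'
from h import *
import pickle
S=pickle.load(open('s1.pkl','rb'))
C=S['scene']
x0,y0,x1,y1,k=335,140,395,215,8
im=cv2.resize(C['color'][y0:y1,x0:x1,::-1],None,fx=k,fy=k,interpolation=cv2.INTER_CUBIC)
im=np.clip(im.astype(float)*2.2+20,0,255).astype(np.uint8)
p=np.array([.5034,-.2434,.231])
for dx in(-.043,.043):
  for dz in(0,.013,.05):
    P=[p+[dx,.011,dz],p+[dx,-.011,dz]]
    q=((proj(C,P)-[x0,y0]+.5)*k).astype(int); cv2.line(im,tuple(map(int,q[0])),tuple(map(int,q[1])),(0,255,0) if dx<0 else (0,0,255),1)
cv2.imwrite('pics/sc1c.png',im)
E
```

```text
(no output)
```

View pics/sc1c.png

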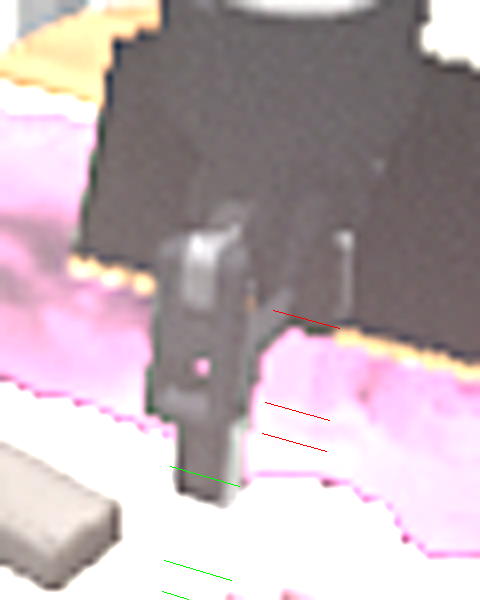

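View pics/tp1z.png

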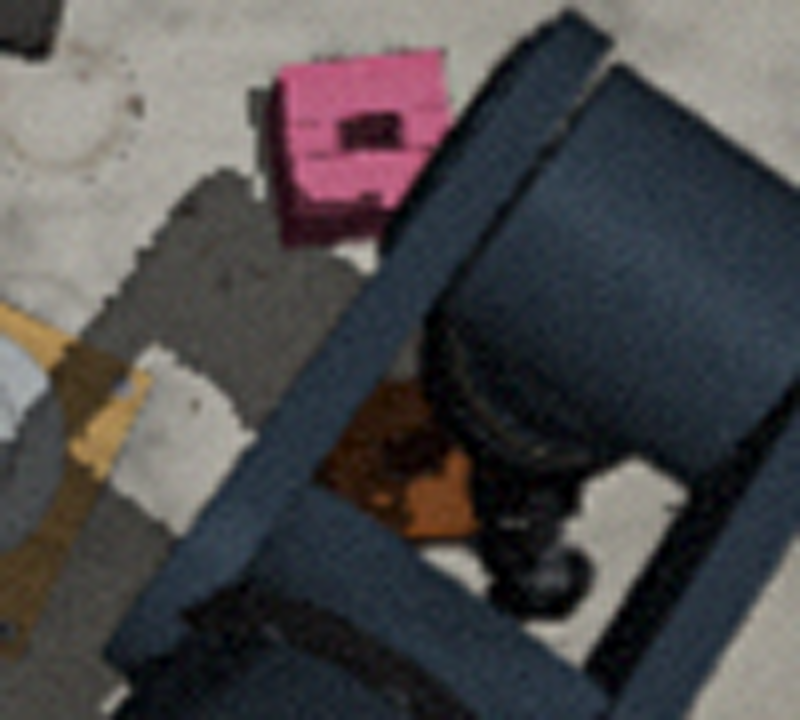

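The fingertips look about 30 mm higher than the reported TCP implies. I'll check this against the first picture.

```bash
python3 - <<'E'
from h import *
import pickle
S=pickle.load(open('s0.pkl','rb'))
C=S['scene']
x0,y0,x1,y1,k=440,270,560,360,6
im=cv2.resize(C['color'][y0:y1,x0:x1,::-1],None,fx=k,fy=k,interpolation=cv2.INTER_CUBIC)
im=np.clip(im.astype(float)*2+20,0,255).astype(np.uint8)
p=np.array([.2489,-.5725,.2022]); j=np.array([.398,-.917,0]); w=np.array([.917,.398,0])
for sg in(-1,1):
  for dz in(0,.013,.045):
    b=p+sg*.0427*j+[0,0,dz]
    q=((proj(C,[b+.011*w,b-.011*w])-[x0,y0]+.5)*k).astype(int); cv2.line(im,tuple(map(int,q[0])),tuple(map(int,q[1])),(0,255,0) if sg<0 else (0,0,255),1)
cv2.imwrite('pics/sc0c.png',im)
E
```

```text
(no output)
```

View pics/sc0c.png

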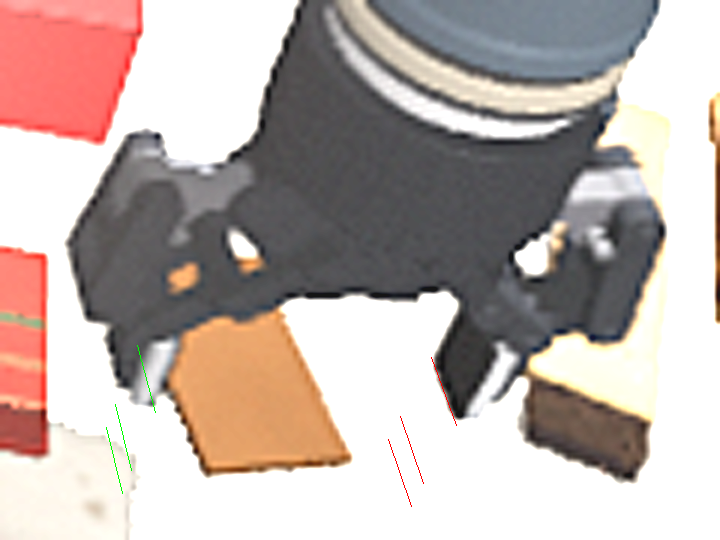

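```bash
python3 -m creep '{"gripper":[100,100,100,100,100],"delta_pos":[[0,0,-2],[0,0,-4],[0,0,-5.5],[0,0,-6],[0,0,-6]],"angular":[[0,0,-0.01],[0,0,-0.01],[0,0,-0.01],[0,0,-0.01],[0,0,-0.01]]}'; python3 - <<'E'
from h import *
import pickle
S={n:snapshot(n) for n in('scene',)}
C=S['scene']
x0,y0,x1,y1,k=335,155,395,230,8
im=cv2.resize(C['color'][y0:y1,x0:x1,::-1],None,fx=k,fy=k,interpolation=cv2.INTER_CUBIC)
im=np.clip(im.astype(float)*1.8+20,0,255).astype(np.uint8)
p=get_obs()['ee_pos'];print(p)
for dx in(-.043,.043):
  for dz in(0,.013,.043):
    P=[p+[dx,.011,dz],p+[dx,-.011,dz]]
    q=((proj(C,P)-[x0,y0]+.5)*k).astype(int); cv2.line(im,tuple(map(int,q[0])),tuple(map(int,q[1])),(0,255,0) if dx<0 else (0,0,255),1)
cv2.imwrite('pics/sc2c.png',im)
E
```

```text
clock: 2.2
ee_pos: [0.504, -0.2425, 0.171]
ee_rot: [0.495, 0.505, -0.495, 0.505]
ft_force: [0.4, -0.6, -0.8]
width: 0.0855
[ 0.50432303 -0.24259709  0.17147309]
```

View pics/sc2c.png

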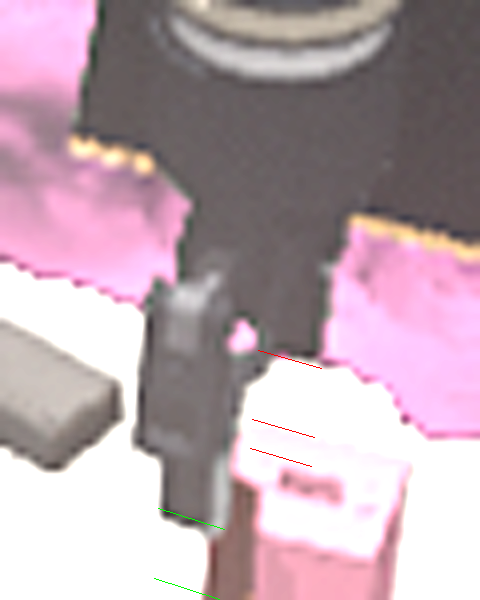

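```bash
python3 -m creep '{"gripper":[0,0,0,0,0,0,0,0],"delta_pos":[[0,0,0],[0,0,0],[0,0,0],[0,0,0],[0,0,0],[0,0,0],[0,0,0],[0,0,0]],"angular":[[0,0,0],[0,0,0],[0,0,0],[0,0,0],[0,0,0],[0,0,0],[0,0,0],[0,0,0]]}' 20; python3 - <<'E'
from h import *
C=snapshot('scene')
x0,y0,x1,y1,k=335,155,395,230,8
im=cv2.resize(C['color'][y0:y1,x0:x1,::-1],None,fx=k,fy=k,interpolation=cv2.INTER_CUBIC)
im=np.clip(im.astype(float)*1.8+20,0,255).astype(np.uint8)
p=get_obs()['ee_pos'];print(p)
P=[p+[0,.011,0],p+[0,-.011,0]]
q=((proj(C,P)-[x0,y0]+.5)*k).astype(int); cv2.line(im,tuple(map(int,q[0])),tuple(map(int,q[1])),(0,255,0),1)
cv2.imwrite('pics/sc3c.png',im)
E
```

```text
clock: 3.25
ee_pos: [0.504, -0.2422, 0.1711]
ee_rot: [0.495, 0.505, -0.495, 0.505]
ft_force: [0.7, 0.6, -0.6]
width: 0.0
[ 0.50402194 -0.24222183  0.17108584]
```

View pics/sc3c.png

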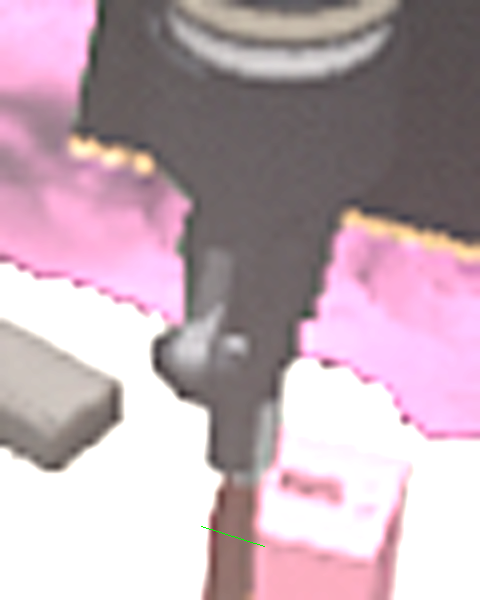

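Shut, the fingers reached 0 mm just above the brush end. So the real fingertips are about 26 mm above the reported TCP, and I'll correct heights by that. Now opening, descending around the handle and gripping.

```bash
python3 -m creep '{"gripper":[100,100,100,100,100,100,100,100,100,100],"delta_pos":[[0,0,0],[0,0,0],[0,0,0],[0,0,0],[0,0,-0.5],[0,0,-2.5],[0,0,-4.5],[0,0,-6],[0,0,-6.5],[0,0,-6.5]],"angular":[[0,0,0],[0,0,0],[0,0,0],[0,0,0],[0,0,0],[0,0,0],[0,0,0],[0,0,0],[0,0,0],[0,0,0]]}' 20; python3 - <<'E'
from h import *
C=snapshot('scene')
x0,y0,x1,y1,k=325,165,400,275,5
im=cv2.resize(C['color'][y0:y1,x0:x1,::-1],None,fx=k,fy=k,interpolation=cv2.INTER_CUBIC)
im=np.clip(im.astype(float)*1.5+20,0,255).astype(np.uint8)
p=get_obs()['ee_pos'];print(p)
cv2.imwrite('pics/sc4c.png',im)
E
```

```text
clock: 4.55
ee_pos: [0.5041, -0.2422, 0.1059]
ee_rot: [0.495, 0.505, -0.495, 0.505]
ft_force: [0.3, 1.0, -0.7]
width: 0.0851
[ 0.504352   -0.24242497  0.10636152]
```

View pics/sc4c.png

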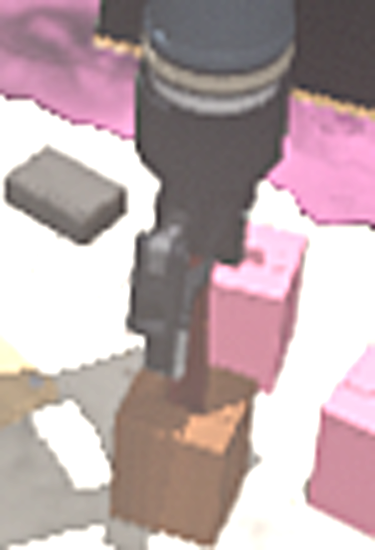

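```bash
python3 -m creep '{"gripper":[0,0,0,0,0,0,0,0],"delta_pos":[[0,0,0],[0,0,0],[0,0,0],[0,0,0],[0,0,0],[0,0,0],[0,0,0],[0,0,0]],"angular":[[0,0,0],[0,0,0],[0,0,0],[0,0,0],[0,0,0],[0,0,0],[0,0,0],[0,0,0]]}' 50; python3 - <<'E'
from h import *
C=snapshot('scene')
save(C,'sc5.png',(325,165,400,275),5)
p=get_obs();print(p['ee_pos'],p['ft_force'])
E
```

```text
clock: 5.6
ee_pos: [0.5042, -0.2424, 0.1063]
ee_rot: [0.495, 0.505, -0.495, 0.505]
ft_force: [-0.6, 0.2, 3.0]
width: 0.0084
[ 0.50420101 -0.24232964  0.10632399] [-0.24963237  0.71976124  2.59452715]
```

View pics/sc5.png

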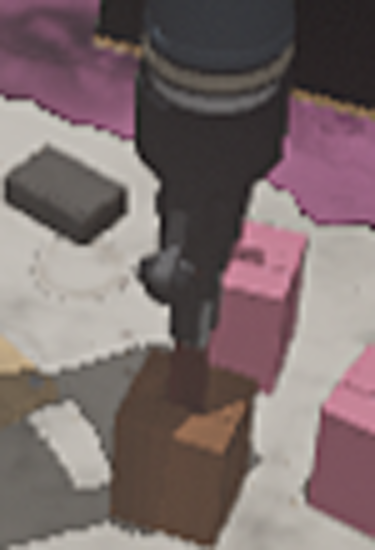

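```bash
python3 -m creep '{"gripper":[0,0,0,0,0,0,0,0,0,0,0,0],"delta_pos":[[0,0,1],[0,0,2.5],[0,0,4.5],[0,0,6.5],[0,0,8.5],[0,0,10],[0.2,2,10.5],[0.4,6,10.5],[0.8,11,10.5],[1.1,15.5,10.5],[1.3,17.8,10.5],[1.3,18.1,10.5]],"angular":[[0,0,0],[0,0,0],[0,0,0],[0,0,0],[0,0,0],[0,0,0],[0,0,0],[0,0,0],[0,0,0],[0,0,0],[0,0,0],[0,0,0]]}'; python3 -m creep '{"gripper":[0,0],"delta_pos":[[0,0,0],[0,0,0]],"angular":[[0,0,0],[0,0,0]]}'; python3 - <<'E'
from h import *
import pickle
S={n:snapshot(n) for n in('scene','top')}
pickle.dump(S,open('s6.pkl','wb'))
save(S['scene'],'sc6.png',(260,130,400,280),5)
save(S['top'],'tp6.png')
p=get_obs();print(p['ee_pos'],p['ft_force'])
E
```

```text
clock: 7.15
ee_pos: [0.516, -0.0585, 0.2107]
ee_rot: [0.494, 0.506, -0.495, 0.505]
ft_force: [0.1, -0.2, -0.1]
width: 0.0084
clock: 7.4
ee_pos: [0.517, -0.0621, 0.211]
ee_rot: [0.495, 0.504, -0.496, 0.504]
ft_force: [0.3, 0.1, 0.3]
width: 0.0084
[ 0.51703337 -0.06217998  0.21102793] [ 0.32923118  0.06047808 -0.69955587]
```

View pics/sc6.png

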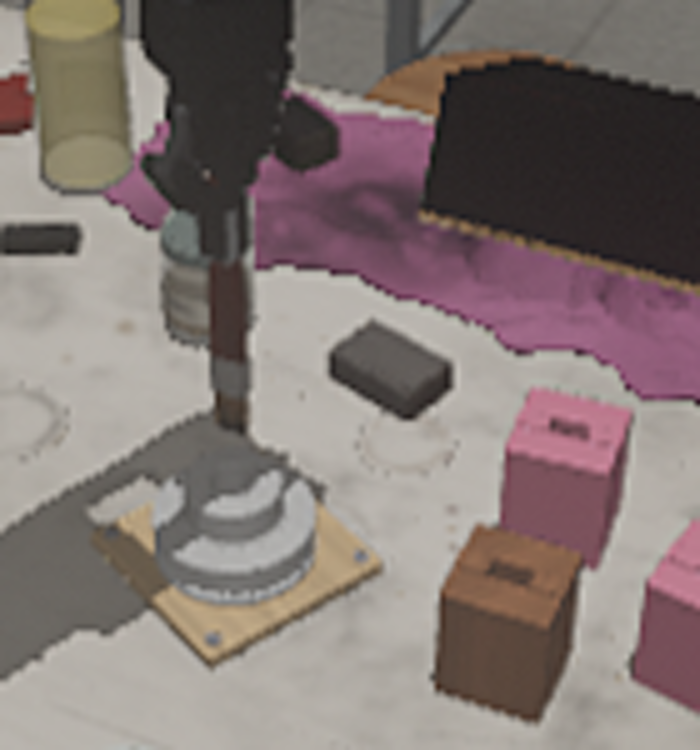

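View pics/tp6.png

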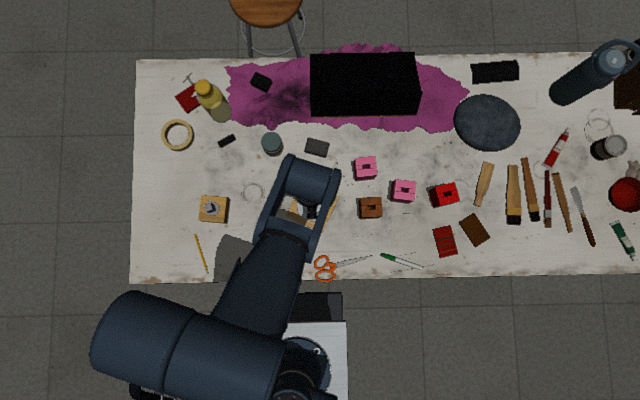

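```bash
python3 - <<'E'
from h import *
import pickle
S=pickle.load(open('s6.pkl','rb'))
C=S['scene']
print('tip proj', (proj(C,[[.517,-.062,z] for z in(.104,.109,.114)])-[260,130]+.5)*5)
x0,y0,x1,y1,k=290,190,330,245,12
im=cv2.resize(C['color'][y0:y1,x0:x1,::-1],None,fx=k,fy=k,interpolation=cv2.INTER_CUBIC)
cv2.imwrite('pics/sc6b.png',im)
E
```

```text
tip proj [[232.39697399 440.57687378]
 [232.10904108 434.21567122]
 [231.81947688 427.8190412 ]]
```

View pics/sc6b.png

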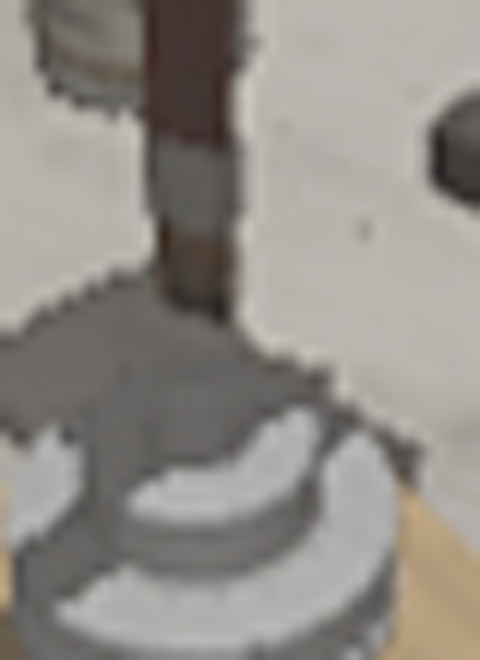

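```bash
python3 -m creep '{"gripper":[0,0,0,0,0,0,0,0],"delta_pos":[[0.1,0.1,-1],[0.1,0.1,-2.5],[0.1,0.1,-4.5],[0.1,0.1,-6],[0.1,0.1,-7],[0.1,0.1,-7.4],[0.1,0.1,-7.4],[0.1,0.1,-7.4]],"angular":[[0,0,0],[0,0,0],[0,0,0],[0,0,0],[0,0,0],[0,0,0],[0,0,0],[0,0,0]]}'; python3 - <<'E'
from h import *
C=snapshot('scene')
save(C,'sc7.png',(260,160,360,260),6)
E
```

```text
clock: 8.5
ee_pos: [0.5185, -0.0604, 0.1376]
ee_rot: [0.495, 0.504, -0.495, 0.505]
ft_force: [0.7, 0.9, -0.9]
width: 0.0081
```

View pics/sc7.png

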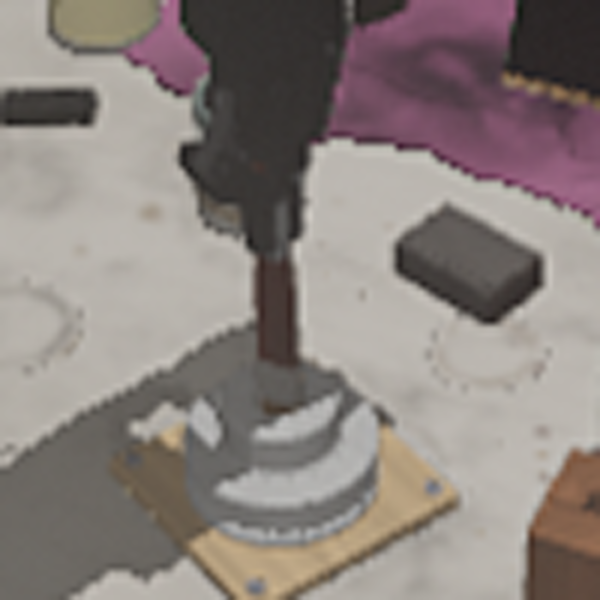

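The bristles are deep in the bore and the ferrule shows just above the mouth at crop (280,390). Next: a touch deeper, up to the mouth, and deep again.

```bash
python3 -m creep '{"gripper":[0,0,0,0,0,0,0,0,0,0,0,0],"delta_pos":[[0,0,-0.2],[0,0,-0.3],[0,0,-0.2],[0,0,1.2],[0,0,2.6],[0,0,3.2],[0,0,3.2],[0,0,3.2],[0,0,2.2],[0,0,0.8],[0,0,-0.3],[0,0,-0.3]],"angular":[[0,0,0],[0,0,0],[0,0,0],[0,0,0],[0,0,0],[0,0,0],[0,0,0],[0,0,0],[0,0,0],[0,0,0],[0,0,0],[0,0,0]]}'
python3 -m creep '{"gripper":[0,0,0],"delta_pos":[[0,0,0],[0,0,0],[0,0,0]],"angular":[[0,0,0],[0,0,0],[0,0,0]]}'
```

```text
clock: 10.05
ee_pos: [0.5169, -0.0599, 0.1325]
ee_rot: [0.495, 0.506, -0.496, 0.504]
ft_force: [0.2, -0.2, 0.1]
width: 0.0084
clock: 10.42
ee_pos: [0.5183, -0.0603, 0.1345]
ee_rot: [0.495, 0.504, -0.495, 0.505]
ft_force: [-0.2, 0.0, -0.4]
width: 0.0083
```

```bash
python3 -m creep '{"gripper":[0,0,0,0,0,0,0,0,0,0,0,0],"delta_pos":[[0,0,1],[0,0,3],[0,0,5.5],[0,0,7.2],[0,-1,7.7],[-0.4,-5,7.7],[-0.8,-10,7.7],[-1.2,-15,7.7],[-1.4,-17.7,7.7],[-1.4,-18.2,7.7],[-1.4,-18.2,7.7],[-1.4,-18.2,7.7]],"angular":[[0,0,0],[0,0,0],[0,0,0],[0,0,0],[0,0,0],[0,0,0],[0,0,0],[0,0,0],[0,0,0],[0,0,0],[0,0,0],[0,0,0]]}'; python3 -m creep '{"gripper":[0,0],"delta_pos":[[0,0,0],[0,0,0]],"angular":[[0,0,0],[0,0,0]]}'; python3 - <<'E'
from h import *
S={n:snapshot(n) for n in('scene','top')}
save(S['scene'],'sc8.png',(325,150,400,280),5)
save(S['top'],'tp8.png',(340,170,410,230),10)
p=get_obs();print(p['ee_pos'],p['ft_force'])
E
```

```text
clock: 11.92
ee_pos: [0.5038, -0.2409, 0.211]
ee_rot: [0.495, 0.505, -0.495, 0.505]
ft_force: [0.7, 0.1, -0.6]
width: 0.0083
clock: 12.18
ee_pos: [0.5042, -0.2415, 0.2112]
ee_rot: [0.495, 0.505, -0.495, 0.505]
ft_force: [-0.4, 0.3, -0.4]
width: 0.0084
[ 0.50414807 -0.24179668  0.21119112] [-0.13417838 -0.35598186  0.00443638]
```

View pics/sc8.png

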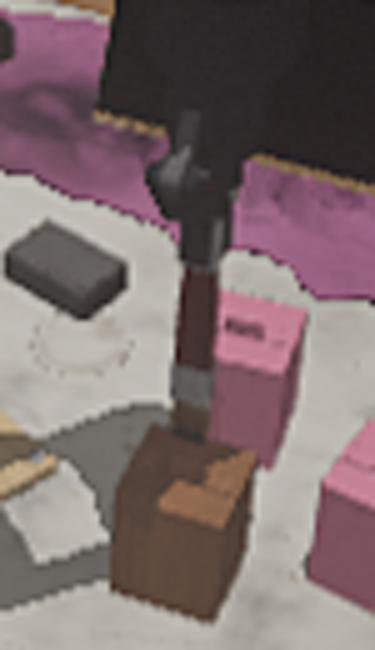

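View pics/tp8.png

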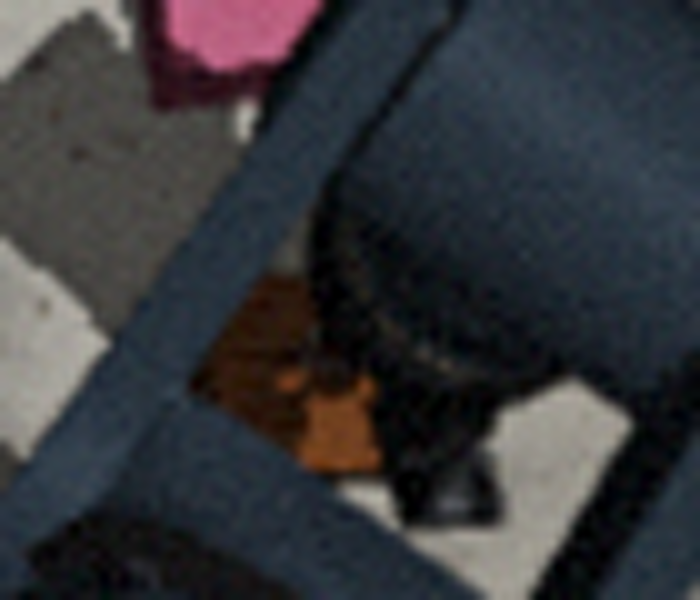

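```bash
python3 -m creep '{"gripper":[0,0,0,0,0,0,0,0,0],"delta_pos":[[0,0,-1],[0,0,-2.5],[0,0,-4],[0,0,-5.3],[0,0,-6],[0,0,-6.5],[0,0,-7],[0,0,-7.5],[0,0,-7.5]],"angular":[[0,0,0],[0,0,0],[0,0,0],[0,0,0],[0,0,0],[0,0,0],[0,0,0],[0,0,0],[0,0,0]]}'
```

```text
clock: 13.4
ee_pos: [0.5039, -0.2421, 0.1359]
ee_rot: [0.495, 0.505, -0.495, 0.505]
ft_force: [0.5, 0.4, -0.3]
width: 0.0086
```

No contact force on entry, so I'll lower it the rest of the way and release.

```bash
python3 -m creep '{"gripper":[0,0,0,0,0,0],"delta_pos":[[0,0,-1],[0,0,-2],[0,0,-2.6],[0,0,-2.9],[0,0,-2.9],[0,0,-2.9]],"angular":[[0,0,0],[0,0,0],[0,0,0],[0,0,0],[0,0,0],[0,0,0]]}';  python3 - <<'E'
from h import *
C=snapshot('scene')
save(C,'sc9.png',(325,165,400,275),5)
E
```

```text
clock: 14.15
ee_pos: [0.5042, -0.2423, 0.1073]
ee_rot: [0.495, 0.505, -0.495, 0.505]
ft_force: [0.4, -0.5, -0.5]
width: 0.0084
```

View pics/sc9.png

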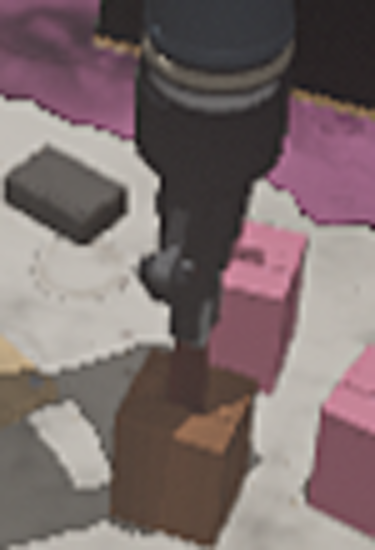

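```bash
python3 -m creep '{"gripper":[100,100,100,100,100,100,100,100,100,100],"delta_pos":[[0,0,0],[0,0,0],[0,0,0],[0,0,0],[0,0,0.5],[0,0,2.5],[0,0,5],[0,0,8],[0,0,10],[0,0,11]],"angular":[[0,0,0],[0,0,0],[0,0,0],[0,0,0],[0,0,0],[0,0,0],[0,0,0],[0,0,0],[0,0,0],[0,0,0]]}';  python3 - <<'E'
from h import *
from scipy.spatial.transform import Rotation as R
C=snapshot('scene')
save(C,'sc10.png',(325,155,400,275),5)
save(C,'sc10b.png',(195,175,250,230),12)
o=get_obs();M=R.from_quat(o['ee_rot']).as_matrix();print(o['ee_pos'],np.degrees(np.arctan2(M[1,1],M[0,1])))
E
```

```text
clock: 15.45
ee_pos: [0.5045, -0.2425, 0.2187]
ee_rot: [0.495, 0.504, -0.495, 0.506]
ft_force: [-0.1, -0.5, 0.7]
width: 0.0857
[ 0.50486274 -0.24281518  0.21931497] 1.0948013035024968
```

View pics/sc10.png

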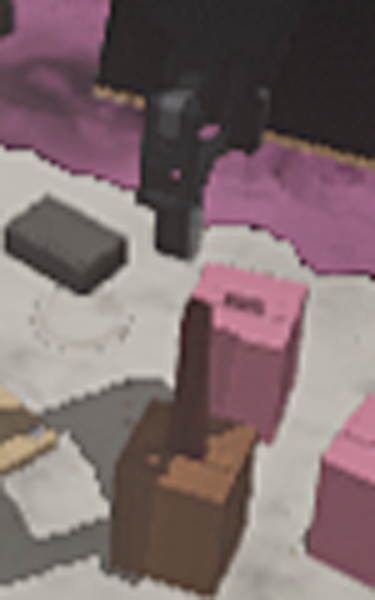

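```bash
python3 - <<'E'
from h import *
import pickle
C=pickle.load(open('s1.pkl','rb'))['scene'];T=pickle.load(open('s0.pkl','rb'))['top']
def ov(s,box,k,c,yaw):
    x0,y0,x1,y1=box
    im=cv2.resize(s['color'][y0:y1,x0:x1,::-1],None,fx=k,fy=k,interpolation=cv2.INTER_CUBIC)
    a=np.radians(yaw);Rm=np.array([[np.cos(a),-np.sin(a)],[np.sin(a),np.cos(a)]])
    sq=np.array([[1,1],[-1,1],[-1,-1],[1,-1],[1,1]])*.011@Rm.T+c
    t=np.linspace(0,2*np.pi,40);ci=np.c_[np.cos(t),np.sin(t)]*.022+c
    tb=np.array([[.0215,.004],[.029,.004],[.029,-.004],[.0215,-.004]])@Rm.T+c
    for P,z,col in((sq,.108,(0,0,255)),(sq,.060,(0,255,255)),(ci,.060,(0,255,0)),(tb,.060,(255,0,0))):
        p=((proj(s,np.c_[P,np.full(len(P),z)])-[x0,y0]+.5)*k).astype(int);cv2.polylines(im,[p.reshape(-1,1,2)],False,col,1,cv2.LINE_AA)
    return im
A=[ov(C,(207,180,233,210),15,(.5145,.2525),y) for y in(10,18)]
B=[ov(T,(197,193,223,218),15,(.510,.2535),y) for y in(10,18)]
cv2.imwrite('pics/ov1.png',np.hstack(A)[:, :800]);cv2.imwrite('pics/ov2.png',np.hstack(B)[:, :800])
E
```

```text
(no output)
```

View pics/ov1.png

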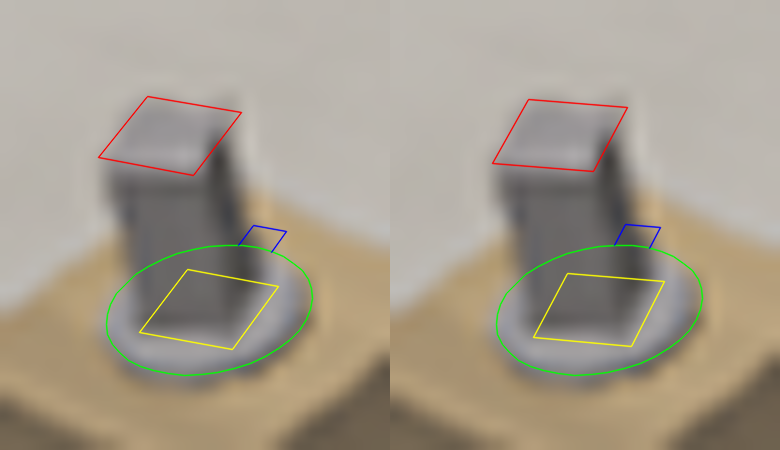

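View pics/ov2.png

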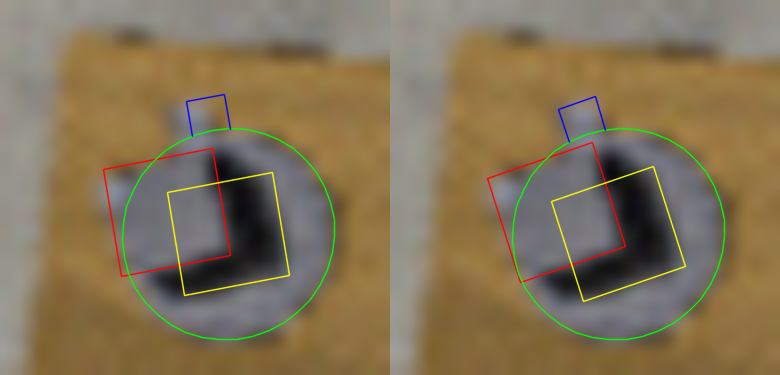

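```bash
python3 -m creep '{"gripper":[100,100,100,100,100,100,100,100,100,100,100,100],"delta_pos":[[0,2,0],[0.1,6,0],[0.2,11.5,0],[0.3,17.5,0],[0.4,23.5,0],[0.5,29.5,0],[0.6,35.5,0],[0.7,41,0],[0.7,45.5,-1],[0.7,48.5,-3],[0.7,49.6,-5],[0.7,49.6,-6]],"angular":[[0,0,0.02],[0,0,0.05],[0,0,0.08],[0,0,0.11],[0,0,0.14],[0,0,0.17],[0,0,0.2],[0,0,0.23],[0,0,0.26],[0,0,0.286],[0,0,0.286],[0,0,0.286]]}'; python3 -m creep '{"gripper":[100,100,100],"delta_pos":[[0,0,-1],[0,0,-2],[0,0,-2]],"angular":[[0,0,0],[0,0,0],[0,0,0]]}';python3 - <<'E'
from h import *
from scipy.spatial.transform import Rotation as R
import pickle
S={n:snapshot(n) for n in('scene','top')}
pickle.dump(S,open('s11.pkl','wb'))
save(S['scene'],'sc11.png',(175,120,275,230),6)
save(S['top'],'tp11.png',(160,160,260,240),7)
o=get_obs();M=R.from_quat(o['ee_rot']).as_matrix();print(o['ee_pos'],np.degrees(np.arctan2(M[1,1],M[0,1])))
E
```

```text
clock: 17.0
ee_pos: [0.5082, 0.2549, 0.1548]
ee_rot: [0.416, 0.572, -0.419, 0.57]
ft_force: [-0.3, 0.2, 0.0]
width: 0.0856
clock: 17.38
ee_pos: [0.5106, 0.253, 0.1365]
ee_rot: [0.418, 0.57, -0.419, 0.57]
ft_force: [0.0, -0.1, -0.4]
width: 0.0856
[0.51141057 0.25339779 0.13737702] 17.42613055087938
```

View pics/sc11.png

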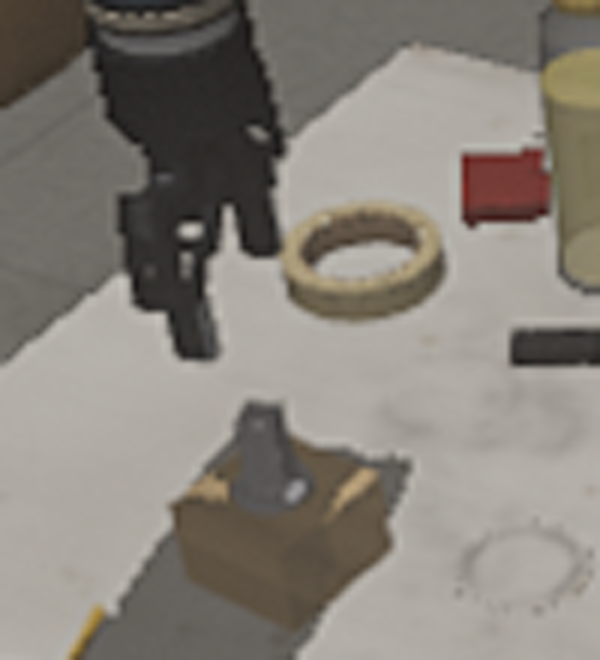

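View pics/tp11.png

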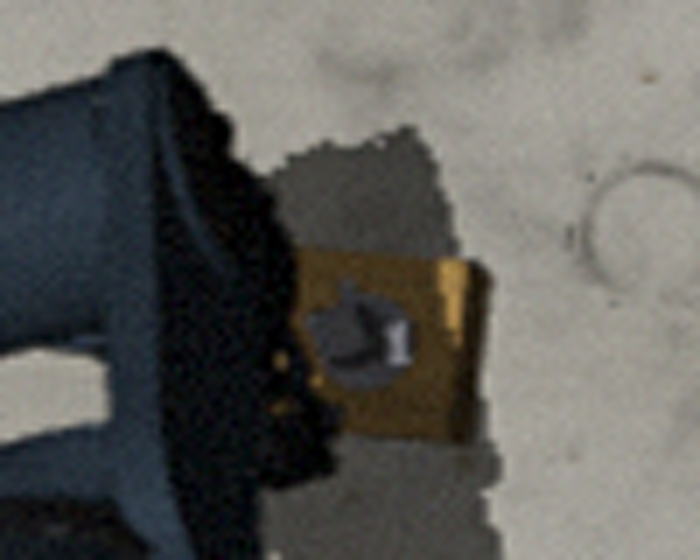

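```bash
python3 - <<'E'
from h import *
import pickle
S=pickle.load(open('s11.pkl','rb'))
C=S['scene'];T=S['top']
p=np.array([.5112,.2533,.137]);a=np.radians(17.4);j=np.array([np.cos(a),np.sin(a),0]);w=np.array([-np.sin(a),np.cos(a),0])
for s,nm,box,k in((C,'a',(175,120,275,230),6),(T,'b',(160,160,260,240),7)):
    x0,y0,x1,y1=box
    im=cv2.resize(s['color'][y0:y1,x0:x1,::-1],None,fx=k,fy=k,interpolation=cv2.INTER_CUBIC)
    im=np.clip(im.astype(float)*1.8+15,0,255).astype(np.uint8)
    for sg in(-1,1):
        for dz in(.039,.06):
            b=p+sg*.0427*j+[0,0,dz]
            q=((proj(s,[b+.011*w,b-.011*w])-[x0,y0]+.5)*k).astype(int); cv2.line(im,tuple(map(int,q[0])),tuple(map(int,q[1])),(0,255,0),1)
    cv2.imwrite(f'pics/ov11{nm}.png',im)
E
```

```text
(no output)
```

View pics/ov11a.png

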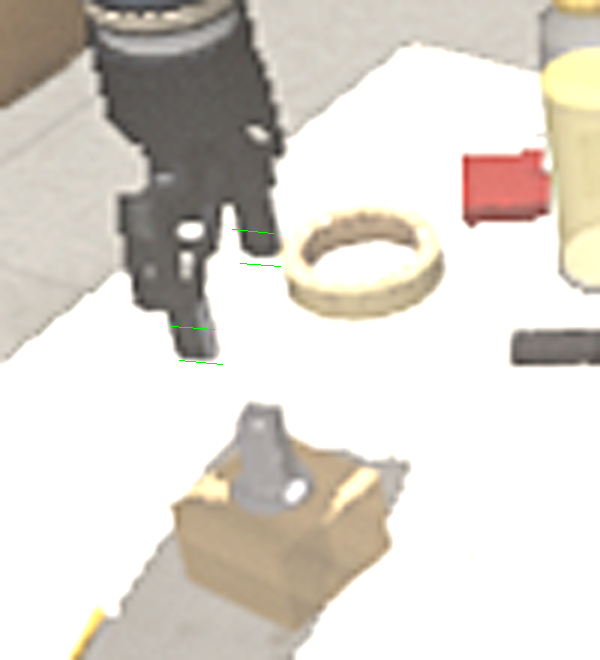

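View pics/ov11b.png

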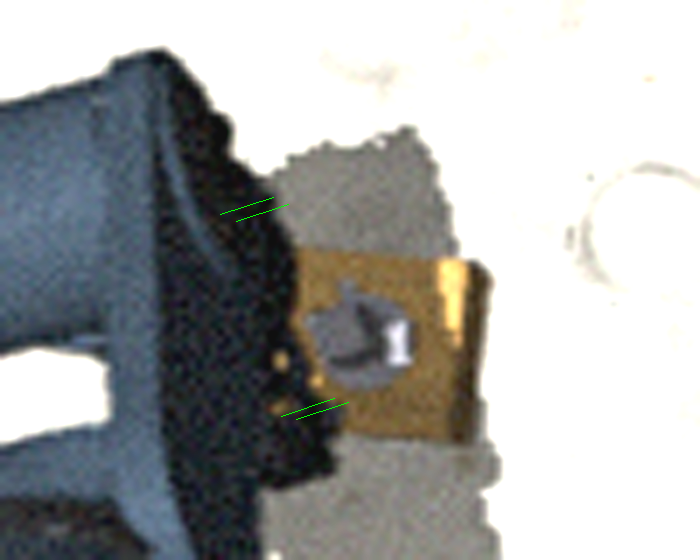

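```bash
python3 -m creep '{"gripper":[100,100,100,100,100,100,100,100],"delta_pos":[[0.05,0,-1.5],[0.05,0,-3.5],[0.05,0,-5.5],[0.05,0,-7.5],[0.05,0,-9],[0.05,0,-9.7],[0.05,0,-9.7],[0.05,0,-9.7]],"angular":[[0,0,0],[0,0,0],[0,0,0],[0,0,0],[0,0,0],[0,0,0],[0,0,0],[0,0,0]]}'; python3 - <<'E'
from h import *
C=snapshot('scene')
save(C,'sc12.png',(185,140,255,240),6)
E
```

```text
clock: 18.48
ee_pos: [0.5121, 0.254, 0.0407]
ee_rot: [0.419, 0.57, -0.418, 0.57]
ft_force: [-0.1, 0.5, 0.6]
width: 0.0857
```

View pics/sc12.png

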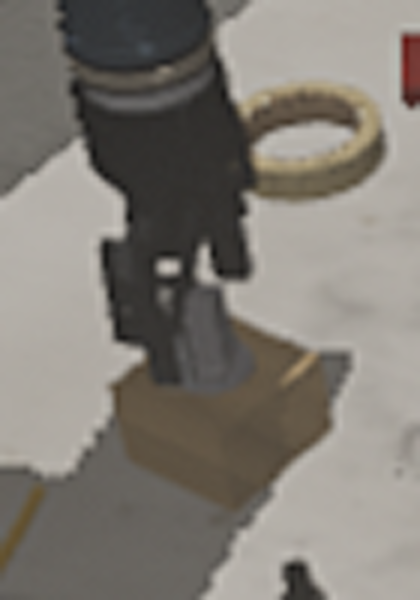

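```bash
python3 -m creep '{"gripper":[0,0,0,0,0,0,0],"delta_pos":[[0,0,0],[0,0,0],[0,0,0],[0,0,0],[0,0,0],[0,0,0],[0,0,0]],"angular":[[0,0,0],[0,0,0],[0,0,0],[0,0,0],[0,0,0],[0,0,0],[0,0,0]]}' 80;python3 -m creep '{"gripper":[0,0,0,0,0,0,0],"delta_pos":[[0,0,1],[0,0,2.5],[0,0,4.5],[0,0,6.5],[0,0,8],[0,0,8.5],[0,0,8.5]],"angular":[[0,0,0],[0,0,0],[0,0,0],[0,0,0],[0,0,0],[0,0,0],[0,0,0]]}'; python3 - <<'E'
from h import *
from scipy.spatial.transform import Rotation as R
import pickle
S={n:snapshot(n) for n in('scene','top')}
pickle.dump(S,open('s13.pkl','wb'))
save(S['scene'],'sc13.png',(185,120,255,240),6)
save(S['top'],'tp13.png',(160,160,260,240),7)
o=get_obs();M=R.from_quat(o['ee_rot']).as_matrix();print(o['ee_pos'],np.degrees(np.arctan2(M[1,1],M[0,1])))
E
```

```text
clock: 19.4
ee_pos: [0.5118, 0.2539, 0.0404]
ee_rot: [0.418, 0.57, -0.418, 0.57]
ft_force: [0.1, 1.7, 4.0]
width: 0.0214
clock: 20.27
ee_pos: [0.5114, 0.2538, 0.1253]
ee_rot: [0.418, 0.57, -0.418, 0.57]
ft_force: [0.4, -0.1, -4.4]
width: 0.0214
[0.51090833 0.25358592 0.12445308] 17.47400536758253
```

View pics/sc13.png

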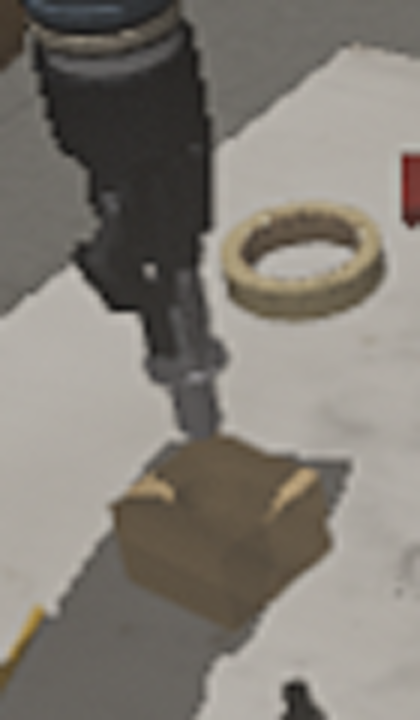

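View pics/tp13.png

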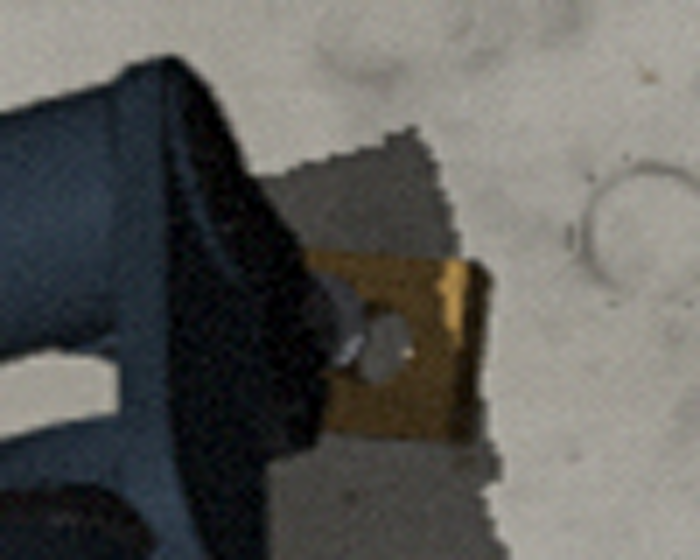

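```bash
python3 - <<'E'
from h import *
import pickle
S=pickle.load(open('s13.pkl','rb'))
C=S['scene'];T=S['top']
im=[]
for s,box,k in((C,(200,160,230,200),15),):
    x0,y0,x1,y1=box
    for dy,dx in((0,0),(-.004,0)):
        I=cv2.resize(s['color'][y0:y1,x0:x1,::-1],None,fx=k,fy=k,interpolation=cv2.INTER_CUBIC)
        c=np.array([.511+dx,.2537+dy])
        t=np.linspace(0,2*np.pi,40)
        for r,z in((.022,.1395),(.022,.1445),(.012,.0995),(.0105,.0945)):
            P=np.c_[c[0]+r*np.cos(t),c[1]+r*np.sin(t),0*t+z]
            q=((proj(s,P)-[x0,y0]+.5)*k).astype(int);cv2.polylines(I,[q.reshape(-1,1,2)],False,(0,0,255),1,cv2.LINE_AA)
        im.append(I)
cv2.imwrite('pics/ov13.png',np.hstack(im)[:600,:800] if False else cv2.resize(np.hstack(im),None,fx=.88,fy=.88))
E
```

```text
(no output)
```

View pics/ov13.png

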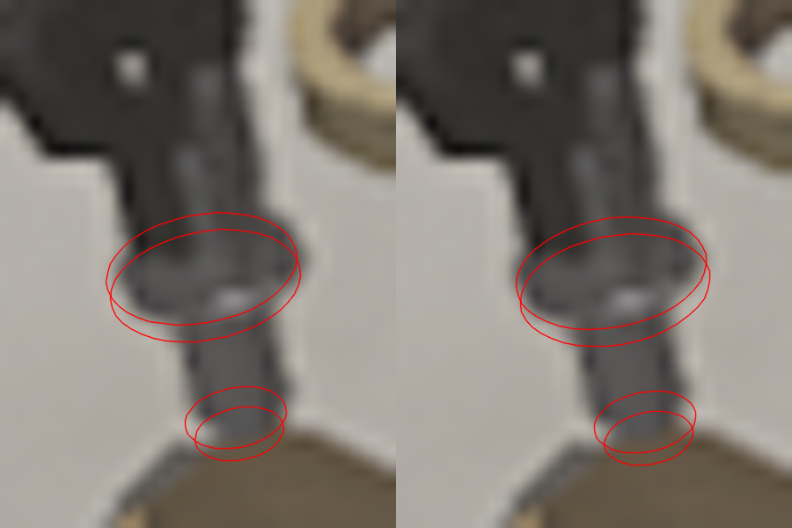

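```bash
cat > ov.py <<'E'
from h import *
def ovs(s,box,k,c,zf,yaw,tilt=None,bright=1.5):
    x0,y0,x1,y1=box
    I=cv2.resize(s['color'][y0:y1,x0:x1,::-1],None,fx=k,fy=k,interpolation=cv2.INTER_CUBIC)
    I=np.clip(I.astype(float)*bright+10,0,255).astype(np.uint8)
    t=np.linspace(0,2*np.pi,40)
    a=np.radians(yaw);Rm=np.array([[np.cos(a),-np.sin(a)],[np.sin(a),np.cos(a)]])
    tb=np.array([[.0215,.004],[.029,.004],[.029,-.004],[.0215,-.004]])@Rm.T+c
    L=[(np.c_[c[0]+r*np.cos(t),c[1]+r*np.sin(t)],z,col) for r,z,col in((.022,zf,(0,0,255)),(.022,zf+.005,(0,0,255)),(.012,zf-.040,(0,255,0)),(.0105,zf-.045,(0,255,0)))]+[(tb,zf+.005,(255,0,0))]
    for P,z,col in L:
        q=((proj(s,np.c_[P,np.full(len(P),z)])-[x0,y0]+.5)*k).astype(int);cv2.polylines(I,[q.reshape(-1,1,2)],False,col,1,cv2.LINE_AA)
    return I
E
python3 - <<'E'
from ov import *
import pickle
S=pickle.load(open('s13.pkl','rb'))
A=[ovs(S['scene'],(200,160,230,200),13,np.array(c),z,17.5) for c,z in(((.511,.2537),.1395),((.5125,.2515),.1440))]
B=[ovs(S['top'],(196,190,230,222),11,np.array(c),z,17.5,bright=2) for c,z in(((.511,.2537),.1395),((.5125,.2515),.1440))]
cv2.imwrite('pics/a.png',np.hstack(A));cv2.imwrite('pics/b.png',np.hstack(B))
E
```

```text
(no output)
```

View pics/a.png

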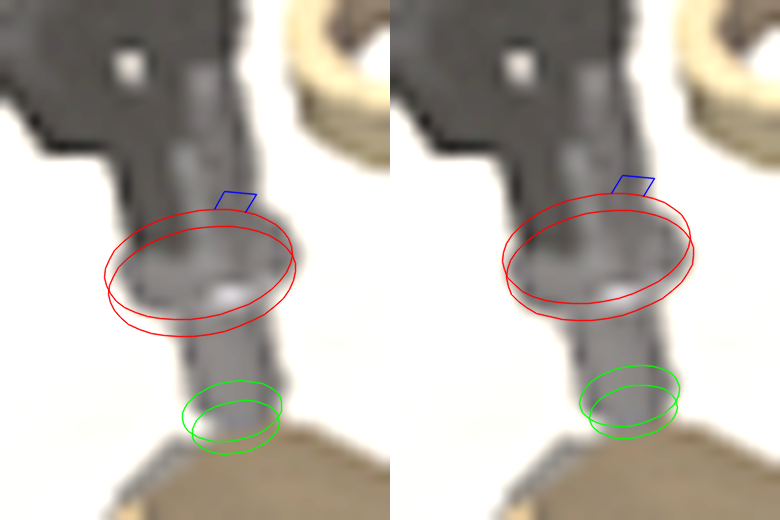

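View pics/b.png

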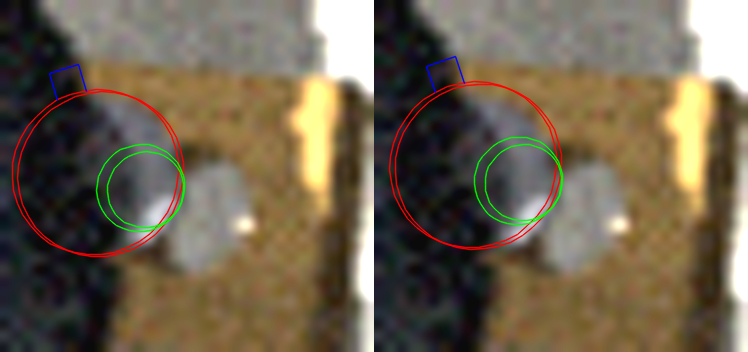

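```bash
python3 - <<'E'
from h import *
import pickle
from scipy.optimize import minimize
for src in('s0.pkl','s1.pkl'):
  S=pickle.load(open(src,'rb'))
  for nm in('scene','top'):
    s=S[nm]; g=s['color'].astype(float).mean(2)
    def mask(x,y,a,K=6):
        c=proj(s,[[.517,-.0605,.068]])[0]; x0,y0=int(c[0])-14,int(c[1])-12; W,H=28,24
        t=np.linspace(0,2*np.pi,80)
        Rm=np.array([[np.cos(a),-np.sin(a)],[np.sin(a),np.cos(a)]])
        ci=np.c_[np.cos(t),np.sin(t)]*.0135+[x,y]
        kb=np.array([[0,.0055],[.0195,.0055],[.0195,-.0055],[0,-.0055]])@Rm.T+[x,y]
        hub=np.c_[np.cos(t),np.sin(t)]*.028+[x,y]
        out=[]
        for polys in((ci,kb),(hub,)):
            m=np.zeros((H*K,W*K),np.uint8)
            for P in polys:
                q=((proj(s,np.c_[P,np.full(len(P),.068)])-[x0,y0]+.5)*K*16).astype(np.int32)
                cv2.fillPoly(m,[q.reshape(-1,1,2)],1,shift=4)
            out.append(cv2.GaussianBlur(cv2.resize(m.astype(float),(W,H),interpolation=cv2.INTER_AREA),(0,0),.5))
        return out[0],out[1],g[y0:y0+H,x0:x0+W]
    def cost(p):
        m,h,I=mask(*p)
        w=np.clip(h,0,1); 
        A=np.c_[m.ravel(),np.ones(m.size)]*np.sqrt(w.ravel())[:,None]; b=I.ravel()*np.sqrt(w.ravel())
        r=np.linalg.lstsq(A,b,rcond=None)[0]; return ((A@r-b)**2).sum()/w.sum(), r
    best=[]
    for x in np.arange(.512,.524,.001):
        for y in np.arange(-.065,-.0555,.001):
            for a in np.arange(-45,0,3): best.append((cost((x,y,np.radians(a)))[0],x,y,a))
    best.sort(); print(src,nm,[tuple(np.round(b,4)) for b in best[:4]])
E
```

```text
s0.pkl scene [(np.float64(47.5271), np.float64(0.521), np.float64(-0.058), np.float64(-33.0)), (np.float64(47.6297), np.float64(0.521), np.float64(-0.058), np.float64(-30.0)), (np.float64(50.9712), np.float64(0.52), np.float64(-0.059), np.float64(-27.0)), (np.float64(51.0304), np.float64(0.521), np.float64(-0.058), np.float64(-36.0))]
s0.pkl top [(np.float64(353.649), np.float64(0.517), np.float64(-0.059), np.float64(-24.0)), (np.float64(354.1155), np.float64(0.517), np.float64(-0.059), np.float64(-27.0)), (np.float64(356.5654), np.float64(0.517), np.float64(-0.059), np.float64(-21.0)), (np.float64(356.6946), np.float64(0.517), np.float64(-0.058), np.float64(-27.0))]
s1.pkl scene [(np.float64(233.6248), np.float64(0.522), np.float64(-0.057), np.float64(-39.0)), (np.float64(234.1454), np.float64(0.522), np.float64(-0.057), np.float64(-36.0)), (np.float64(236.0394), np.float64(0.522), np.float64(-0.057), np.float64(-33.0)), (np.float64(237.5284), np.float64(0.522), np.float64(-0.057), np.float64(-42.0))]
s1.pkl top [(np.float64(577.3509), np.float64(0.52), np.float64(-0.057), np.float64(-39.0)), (np.float64(579.2493), np.float64(0.52), np.float64(-0.057), np.float64(-42.0)), (np.float64(580.6197), np.float64(0.52), np.float64(-0.057), np.float64(-36.0)), (np.float64(580.6826), np.float64(0.52), np.float64(-0.057), np.float64(-45.0))]
```

The shaft is held upright and clear of the stand. The fit gives the bore at about (0.518, -0.0595) and the keyway yaw at about -27°. Moving above it, with the key left about 14° short so it can be turned in.

```bash
python3 -m creep '{"gripper":[0,0,0,0,0,0,0,0,0,0,0,0],"delta_pos":[[0,-1,0],[0,-3.5,0],[0.1,-7,0],[0.2,-11,0],[0.3,-15,0],[0.4,-19,0],[0.5,-23,0],[0.6,-27,0],[0.7,-30,0],[0.7,-31.3,0],[0.7,-31.3,0],[0.7,-31.3,0]],"angular":[[0,0,-0.03],[0,0,-0.08],[0,0,-0.15],[0,0,-0.22],[0,0,-0.29],[0,0,-0.36],[0,0,-0.43],[0,0,-0.49],[0,0,-0.53],[0,0,-0.53],[0,0,-0.53],[0,0,-0.53]]}';python3 -m creep '{"gripper":[0,0],"delta_pos":[[0,0,0],[0,0,0]],"angular":[[0,0,0],[0,0,0]]}'; python3 - <<'E'
from ov import *
from scipy.spatial.transform import Rotation as R
import pickle
S={n:snapshot(n) for n in('scene','top')}
pickle.dump(S,open('s14.pkl','wb'))
o=get_obs();M=R.from_quat(o['ee_rot']).as_matrix();yw=np.degrees(np.arctan2(M[1,1],M[0,1]));print(o['ee_pos'],yw)
c=o['ee_pos'][:2];z=o['ee_pos'][2]+.0146
cv2.imwrite('pics/a14.png',ovs(S['scene'],(280,165,335,250),7,c,z,yw))
cv2.imwrite('pics/b14.png',ovs(S['top'],(280,170,350,240),8,c,z,yw,bright=2))
E
```

```text
clock: 21.88
ee_pos: [0.518, -0.0581, 0.1249]
ee_rot: [-0.553, -0.441, 0.553, -0.44]
ft_force: [0.2, 0.5, -3.5]
width: 0.0214
clock: 22.12
ee_pos: [0.5185, -0.0583, 0.1251]
ee_rot: [0.553, 0.441, -0.553, 0.441]
ft_force: [0.3, 0.2, -3.4]
width: 0.0213
[ 0.51855137 -0.05868533  0.12515514] -12.837623517453702
```

View pics/a14.png

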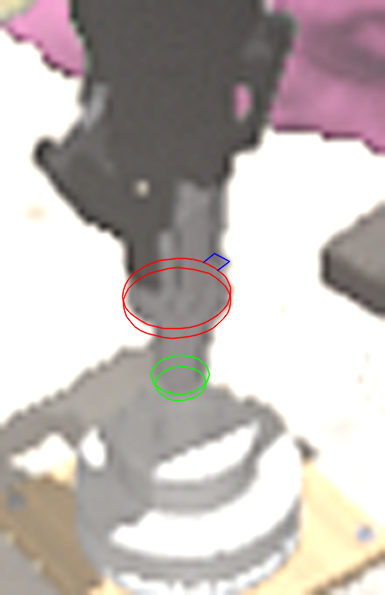

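View pics/b14.png

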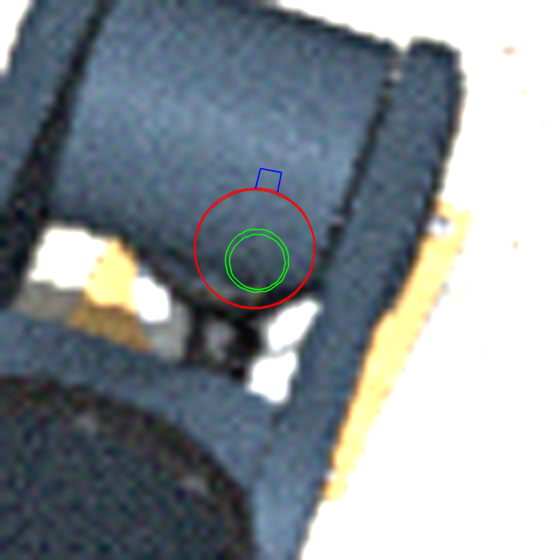

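```bash
python3 -m creep '{"gripper":[0,0,0,0,0,0,0],"delta_pos":[[0,-0.05,-0.8],[0,-0.1,-1.6],[0,-0.1,-2.2],[0,-0.1,-2.6],[0,-0.1,-2.9],[0,-0.1,-3.2],[0,-0.1,-3.2]],"angular":[[0,0,0],[0,0,0],[0,0,0],[0,0,0],[0,0,0],[0,0,0],[0,0,0]]}'; python3 - <<'E'
from h import *
s=snapshot('scene'); save(s,'sc15.png',(280,165,335,250),7)
E
```

```text
clock: 23.1
ee_pos: [0.5185, -0.0602, 0.093]
ee_rot: [-0.553, -0.441, 0.553, -0.441]
ft_force: [-0.4, -0.2, -3.6]
width: 0.0212
```

View pics/sc15.png

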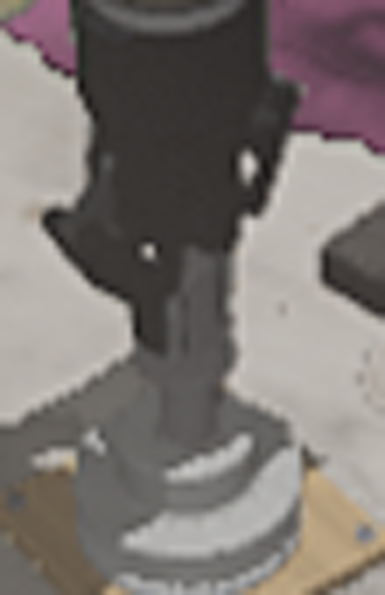

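```bash
python3 -m creep '{"gripper":[0,0,0],"delta_pos":[[0,0,-0.2],[0,0,-0.4],[0,0,-0.4]],"angular":[[0,0,0],[0,0,0],[0,0,0]]}'; python3 -m creep '{"gripper":[0,0,0],"delta_pos":[[0,0,-0.2],[0,0,-0.4],[0,0,-0.4]],"angular":[[0,0,0],[0,0,0],[0,0,0]]}'
```

```text
clock: 23.52
ee_pos: [0.5185, -0.0602, 0.089]
ee_rot: [-0.553, -0.441, 0.553, -0.441]
ft_force: [0.4, 1.0, -2.5]
width: 0.0216
clock: 23.9
ee_pos: [0.5188, -0.0602, 0.0869]
ee_rot: [0.553, 0.44, -0.553, 0.441]
ft_force: [-4.1, 0.2, 10.2]
width: 0.021
```

Contact at the expected depth for the key on the face. Now turning towards the keyway under this light push.

```bash
python3 -m creep '{"gripper":[0,0,0,0],"delta_pos":[[0,0,0],[0,0,0],[0,0,0],[0,0,0]],"angular":[[0,0,-0.05],[0,0,-0.1],[0,0,-0.14],[0,0,-0.14]]}'; python3 -m creep '{"gripper":[0,0,0,0],"delta_pos":[[0,0,-0.05],[0,0,-0.1],[0,0,-0.1],[0,0,-0.1]],"angular":[[0,0,-0.04],[0,0,-0.08],[0,0,-0.1],[0,0,-0.1]]}'
```

```text
clock: 24.4
ee_pos: [0.5186, -0.0602, 0.0851]
ee_rot: [0.582, 0.401, -0.582, 0.401]
ft_force: [-0.0, 0.2, -2.9]
width: 0.0208
clock: 24.9
ee_pos: [0.5185, -0.0602, 0.084]
ee_rot: [-0.602, -0.372, 0.602, -0.371]
ft_force: [-0.1, 0.8, -2.8]
width: 0.0213
```

The force vanished and it dropped at about -21°, so the key has entered. Pushing down in steps.

```bash
python3 -m creep '{"gripper":[0,0,0,0,0],"delta_pos":[[0,0,-0.3],[0,0,-0.7],[0,0,-1.1],[0,0,-1.4],[0,0,-1.4]],"angular":[[0,0,0],[0,0,0],[0,0,0],[0,0,0],[0,0,0]]}'; python3 - <<'E'
from h import *
o=get_obs();print(o['ft_force'],o['torque'],o['ee_pos'])
s=snapshot('scene'); save(s,'sc16.png',(280,165,335,250),7)
E
```

```text
clock: 25.52
ee_pos: [0.5183, -0.0602, 0.0697]
ee_rot: [-0.602, -0.372, 0.602, -0.371]
ft_force: [-0.5, 1.0, -3.1]
width: 0.0212
[-0.52254655  0.96734628 -3.0847077 ] [0.08118646 0.05323637 0.01841292] [ 0.51830895 -0.06021208  0.06972961]
```

View pics/sc16.png

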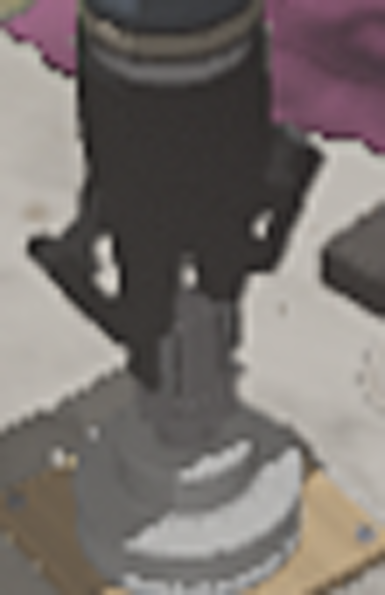

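```bash
python3 -m creep '{"gripper":[0,0,0,0,0],"delta_pos":[[0,0,-0.3],[0,0,-0.6],[0,0,-0.9],[0,0,-1.1],[0,0,-1.1]],"angular":[[0,0,0],[0,0,0],[0,0,0],[0,0,0],[0,0,0]]}' 110; python3 -m creep '{"gripper":[0,0,0,0,0],"delta_pos":[[0,0,-0.2],[0,0,-0.4],[0,0,-0.6],[0,0,-0.7],[0,0,-0.7]],"angular":[[0,0,0],[0,0,0],[0,0,0],[0,0,0],[0,0,0]]}'
```

```text
clock: 26.2
ee_pos: [0.5186, -0.0602, 0.0591]
ee_rot: [0.602, 0.371, -0.602, 0.371]
ft_force: [-1.5, 2.0, 1.0]
width: 0.0203
clock: 26.82
ee_pos: [0.5186, -0.0602, 0.0534]
ee_rot: [0.602, 0.371, -0.602, 0.372]
ft_force: [-2.9, 1.8, 13.7]
width: 0.0204
```

```bash
python3 -m creep '{"gripper":[0,0,0,0],"delta_pos":[[0,0,-0.1],[0,0,-0.2],[0,0,-0.2],[0,0,-0.2]],"angular":[[0,0,0],[0,0,0],[0,0,0],[0,0,0]]}';  python3 - <<'E'
from h import *
o=get_obs();print(o['ft_force'],o['torque'],o['ee_pos'])
s=snapshot('scene'); save(s,'sc17.png',(285,190,330,250),10)
E
```

```text
clock: 27.32
ee_pos: [0.5187, -0.0601, 0.0534]
ee_rot: [0.602, 0.371, -0.601, 0.372]
ft_force: [-6.3, 3.7, 27.9]
width: 0.0208
[-6.32853969  3.70456033 27.91866939] [0.6387638  1.24899159 0.02529591] [ 0.51867753 -0.06013184  0.05337725]
```

View pics/sc17.png

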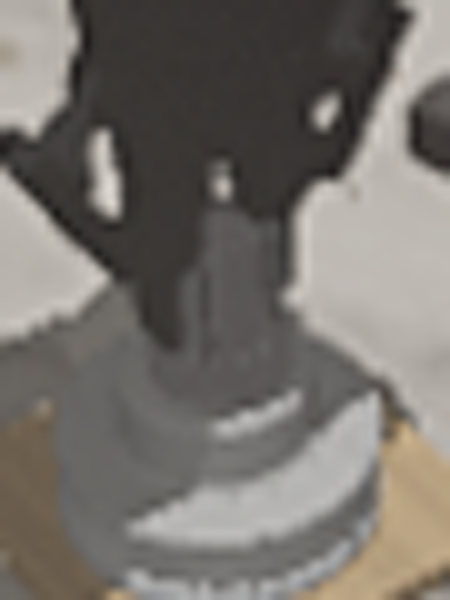

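Travel stopped at 0.0534 with force rising. To tell home from jammed, I'll ease off, relieve the side force and read the spring force.

```bash
python3 -m creep '{"gripper":[0,0,0,0,0],"delta_pos":[[-0.03,0.02,0.2],[-0.05,0.03,0.4],[-0.05,0.03,0.55],[-0.05,0.03,0.55],[-0.05,0.03,0.55]],"angular":[[0,0,0],[0,0,0],[0,0,0],[0,0,0],[0,0,0]]}'; python3 -m creep '{"gripper":[0,0],"delta_pos":[[0,0,0],[0,0,0]],"angular":[[0,0,0],[0,0,0]]}'; python3 -m creep '{"gripper":[0,0,0,0],"delta_pos":[[0,0,-0.1],[0,0,-0.1],[0,0,-0.1],[0,0,-0.1]],"angular":[[0,0,0],[0,0,0],[0,0,0],[0,0,0]]}'
```

```text
clock: 28.0
ee_pos: [0.5186, -0.0602, 0.0556]
ee_rot: [0.602, 0.371, -0.602, 0.372]
ft_force: [0.2, 0.5, 4.4]
width: 0.0213
clock: 28.25
ee_pos: [0.5185, -0.0601, 0.0556]
ee_rot: [0.602, 0.371, -0.602, 0.372]
ft_force: [-0.0, 0.6, 4.1]
width: 0.0209
clock: 28.75
ee_pos: [0.5185, -0.0601, 0.0547]
ee_rot: [0.602, 0.371, -0.602, 0.372]
ft_force: [1.9, 0.5, 2.6]
width: 0.021
```

```bash
python3 -m creep '{"gripper":[0,0,0,0],"delta_pos":[[0,0,-0.1],[0,0,-0.1],[0,0,-0.1],[0,0,-0.1]],"angular":[[0,0,0],[0,0,0],[0,0,0],[0,0,0]]}'; python3 -m creep '{"gripper":[0,0,0,0],"delta_pos":[[0,0,-0.1],[0,0,-0.1],[0,0,-0.1],[0,0,-0.1]],"angular":[[0,0,0],[0,0,0],[0,0,0],[0,0,0]]}';python3 -m creep '{"gripper":[0,0,0,0],"delta_pos":[[0,0,-0.1],[0,0,-0.1],[0,0,-0.1],[0,0,-0.1]],"angular":[[0,0,0],[0,0,0],[0,0,0],[0,0,0]]}'
```

```text
clock: 29.25
ee_pos: [0.5184, -0.0601, 0.0537]
ee_rot: [0.602, 0.371, -0.602, 0.372]
ft_force: [1.5, -1.0, 4.2]
width: 0.0206
clock: 29.75
ee_pos: [0.5185, -0.0601, 0.0534]
ee_rot: [0.602, 0.371, -0.601, 0.372]
ft_force: [1.0, 1.0, 10.4]
width: 0.0207
clock: 30.25
ee_pos: [0.5185, -0.0601, 0.0534]
ee_rot: [0.602, 0.371, -0.601, 0.372]
ft_force: [-0.2, 1.3, 18.5]
width: 0.0207
```

```bash
python3 -m creep '{"gripper":[0,0,0,0,0,0,0,0,0,0],"delta_pos":[[0,0,-0.05],[0,0,-0.1],[0,0,-0.1],[0,0,-0.1],[0,0,-0.1],[0,0,-0.1],[0,0,-0.1],[0,0,-0.05],[0,0,0],[0,0,0]],"angular":[[0,0,0.02],[0,0,0.04],[0,0,0.04],[0,0,0],[0,0,-0.03],[0,0,-0.03],[0,0,0],[0,0,0],[0,0,0],[0,0,0]]}'; python3 - <<'E'
from ov import *
from scipy.spatial.transform import Rotation as R
o=get_obs();M=R.from_quat(o['ee_rot']).as_matrix();yw=np.degrees(np.arctan2(M[1,1],M[0,1]));print(o['ft_force'],o['torque'],o['ee_pos'],yw)
S={n:snapshot(n) for n in('scene','top')}
c=o['ee_pos'][:2]
cv2.imwrite('pics/a18.png',np.hstack([ovs(S['scene'],(285,195,330,250),8,c,z,yw,bright=1.8) for z in(.068,.073)]))
save(S['top'],'tp18.png');save(S['scene'],'sc18.png')
E
```

```text
clock: 31.5
ee_pos: [0.5187, -0.0601, 0.0534]
ee_rot: [0.602, 0.371, -0.601, 0.372]
ft_force: [0.6, 0.2, 17.9]
width: 0.0206
[ 0.59386984  0.16703375 17.85245304] [ 0.11016325  0.07622209 -0.03359761] [ 0.51867703 -0.06006462  0.05338805] -26.63106486009712
```

View pics/a18.png

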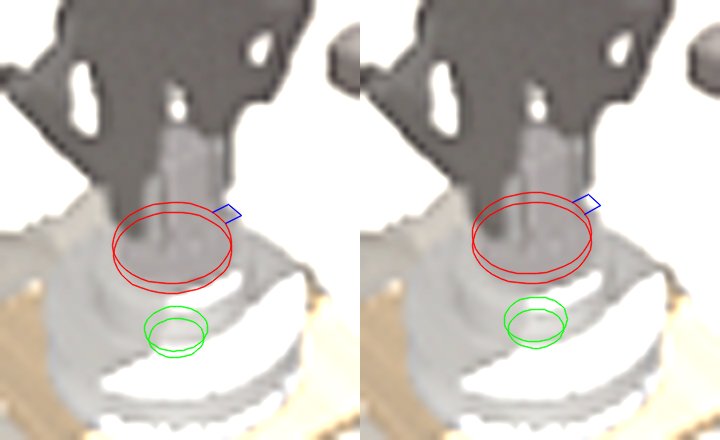

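View pics/sc18.png

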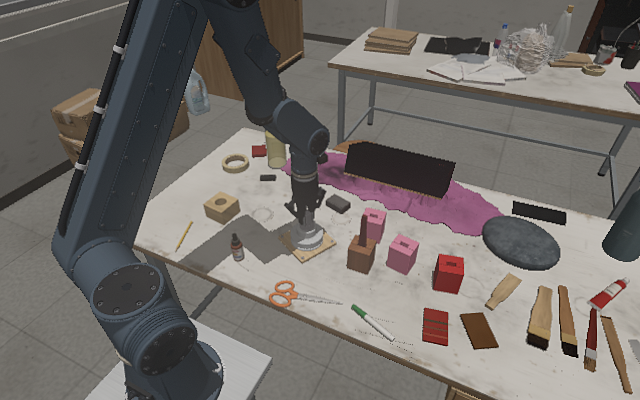

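View pics/tp18.png

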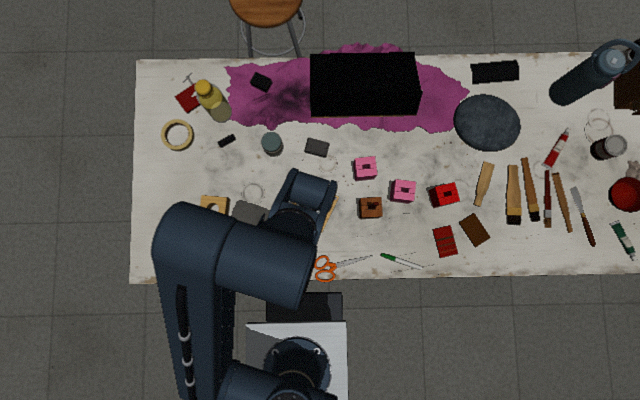

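The wiggle under a firmer push didn't lower it any further. Side force and torque are near zero at z = 0.0534, which is the home height worked out from the pick-up. The brush stands in the brown block at scene (362,240) and the bystanders haven't moved. Handing in.

```bash
python3 -c "
from cell import hand_in
print(hand_in())"
```

```text
the job is handed in; nothing more can be done
None
```

The shaft is in the pulley with its key in the keyway and is pressed down to a hard stop. I handed the job in at about 31.5 s, still gripping at 110 N and pushing with about 20 N. I brushed the bore first, with two deep strokes and a draw up to the mouth in between, then stood the brush back in its brown block.

**Last checks that agreed:**
- **Seating:** the stop is at a reported height of 0.0534 m, which is the home height I worked out from the pick-up. Pressing harder and twisting slightly gave no more travel, and side force and torque were near zero.
- **Spring:** just off the stop it pushed back with about 7.5 N, close to the 8 N expected when home.
- **Surroundings:** the brush stands in its block, and the jar, dropper bottle and sanding block look unmoved.

**Checks that disagreed or stayed unclear:**
- **Fingertip height:** the cameras and a test closing showed the fingertips about 26–30 mm above the reported tool position, so I corrected every height for that.
- **Key contact:** the key met the pulley's face about 1.5 mm lower than expected.
- **Camera agreement:** the two cameras differed by about 2–4 mm on positions.
- **Flange gap:** the pictures are too coarse to show it directly, so seating rests on the force and height readings.

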